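# Clear the test deck and load the display modules

## Task

Take the scraper block from its blue dock, wipe every brass chip off the black deck into the steel scrap trough with it (never touch a chip with the fingers), and stand the scraper in its dock again. Then stand the display modules upright and fully home in the slots marked with the colour of their feet, one after the other from the slot nearest the trough (red, yellow, green, blue; leave the slot of a missing module empty), and when all are in press the red button right down and let it go. Leave the tape, bottle, screwdriver and steel block where they are.

Things in the scene. Friction and masses are not known exactly. Their poses are not given: they have to be found in the camera images.
- fixture: Fixed test fixture; origin on the table, z up. Black deck, top 35 mm above the table, x -87..35, y -100..92 mm. Fenced by rails 12 mm above the deck at its -x side and +y end, and on the +x side by the grey slot block (x 35..113, y -100..100, top 55 mm above the table). Open at y = -100 mm to the lower steel scrap trough. A 20 mm high pod with a red button on the -x side (to x -147).
- trough (a point): Centre of the floor of the steel scrap trough, 31 mm below the deck (fixture x -26, y -138, z 4 mm), axes as the fixture's. Inside 122 (x) by 76 (y) mm, it joins the deck's open end; outer wall 30 mm, end walls 47 mm above the table.
- dock: Fixed blue shallow tray, the scraper's dock, 76 (x) x 42 (y) x 12 mm, walls and floor 4 mm, inside 68 x 34 mm. Origin: centre of its underside on the table.
- scraper: Scraper block, 180 g: blade 56 mm long (its x), 22 mm thick (its y), 26 mm high, rubber below and aluminium above; on it an orange handle 46 mm long (x), 18 mm thick (y), from 26 to 72 mm above the bottom. Origin: centre of its underside, z up. Starts standing in the dock, long sides together. The same either way round.
- start (a joint): Travel of the red push button on the fixture's pod: 0 released, 0.006 m fully down (5 N); springs back.
- start_top (a point): Centre of the top of the red button (radius 14 mm); it is pressed straight down.
- module_red: Display module with a red foot, 120 g, standing upright: foot 50 (x) x 26 (y) x 20 mm high, on it a white-framed display panel 46 (x) x 10 (y) mm from 20 to 78 mm height, to be gripped across its 10 mm. Origin: centre of its underside, z up. The same either way round for the slot. May be absent.
- slot1 (a point): Centre of the floor of slot 1, marked red (fixture x 74, y -72, z 37 mm): a rectangular pocket 58 (fixture x) x 34 (fixture y) mm, 18 mm deep from the top of the slot block (3 mm chamfer). Slot 1 is the nearest to the trough; slots lie 48 mm apart. Axes as the fixture's; a module's x goes along this x (either way).
- module_yellow: Display module with a yellow foot, 120 g, standing upright: foot 50 (x) x 26 (y) x 20 mm high, on it a white-framed display panel 46 (x) x 10 (y) mm from 20 to 78 mm height, to be gripped across its 10 mm. Origin: centre of its underside, z up. The same either way round for the slot. May be absent.
- slot2 (a point): Centre of the floor of slot 2, marked yellow (fixture x 74, y -24, z 37 mm): a rectangular pocket 58 (fixture x) x 34 (fixture y) mm, 18 mm deep from the top of the slot block (3 mm chamfer). Slot 1 is the nearest to the trough; slots lie 48 mm apart. Axes as the fixture's; a module's x goes along this x (either way).
- module_green: Display module with a green foot, 120 g, standing upright: foot 50 (x) x 26 (y) x 20 mm high, on it a white-framed display panel 46 (x) x 10 (y) mm from 20 to 78 mm height, to be gripped across its 10 mm. Origin: centre of its underside, z up. The same either way round for the slot. May be absent.
- slot3 (a point): Centre of the floor of slot 3, marked green (fixture x 74, y 24, z 37 mm): a rectangular pocket 58 (fixture x) x 34 (fixture y) mm, 18 mm deep from the top of the slot block (3 mm chamfer). Slot 1 is the nearest to the trough; slots lie 48 mm apart. Axes as the fixture's; a module's x goes along this x (either way).
- module_blue: Display module with a blue foot, 120 g, standing upright: foot 50 (x) x 26 (y) x 20 mm high, on it a white-framed display panel 46 (x) x 10 (y) mm from 20 to 78 mm height, to be gripped across its 10 mm. Origin: centre of its underside, z up. The same either way round for the slot. May be absent.
- slot4 (a point): Centre of the floor of slot 4, marked blue (fixture x 74, y 72, z 37 mm): a rectangular pocket 58 (fixture x) x 34 (fixture y) mm, 18 mm deep from the top of the slot block (3 mm chamfer). Slot 1 is the nearest to the trough; slots lie 48 mm apart. Axes as the fixture's; a module's x goes along this x (either way).
- chip1: Loose brass chip 14 x 14 x 6 mm, 10 g, lying on the deck at the start. Origin: centre of its underside. May be absent.
- chip2: Loose brass chip 14 x 14 x 6 mm, 10 g, lying on the deck at the start. Origin: centre of its underside. May be absent.
- chip3: Loose brass chip 14 x 14 x 6 mm, 10 g, lying on the deck at the start. Origin: centre of its underside. May be absent.
- chip4: Loose brass chip 14 x 14 x 6 mm, 10 g, lying on the deck at the start. Origin: centre of its underside. May be absent.
- chip5: Loose brass chip 14 x 14 x 6 mm, 10 g, lying on the deck at the start. Origin: centre of its underside. May be absent.
- chip6: Loose brass chip 14 x 14 x 6 mm, 10 g, lying on the deck at the start. Origin: centre of its underside. May be absent.
- tape: Roll of yellow tape (ring 70 mm across, 18 mm high), a bystander; origin: centre of its underside.
- cleaner: Small blue bottle, 44 mm across, 100 mm high, a bystander; origin: centre of its underside.
- driver: Screwdriver 170 mm long lying on the mat, a bystander.
- puck: Dark steel block 50 x 50 x 30 mm, a bystander; origin: centre of its underside.
Not all that is in view belongs to the job. What is shaped like the module_yellow but purple is not meant.

How it is judged (in metres and radians):
On the way, in this order (a step that is already met when the one before it is completed fails the run):
1. all the brass chips are in the scrap trough (x of chip1 in the frame of trough between -0.061 and 0.061 m and y of chip1 in the frame of trough between -0.038 and 0.038 m and z of chip1 in the frame of trough between -0.01 and 0.022 m and x of chip2 in the frame of trough between -0.061 and 0.061 m and y of chip2 in the frame of trough between -0.038 and 0.038 m and z of chip2 in the frame of trough between -0.01 and 0.022 m and x of chip3 in the frame of trough between -0.061 and 0.061 m and y of chip3 in the frame of trough between -0.038 and 0.038 m and z of chip3 in the frame of trough between -0.01 and 0.022 m and x of chip4 in the frame of trough between -0.061 and 0.061 m and y of chip4 in the frame of trough between -0.038 and 0.038 m and z of chip4 in the frame of trough between -0.01 and 0.022 m and x of chip5 in the frame of trough between -0.061 and 0.061 m and y of chip5 in the frame of trough between -0.038 and 0.038 m and z of chip5 in the frame of trough between -0.01 and 0.022 m and x of chip6 in the frame of trough between -0.061 and 0.061 m and y of chip6 in the frame of trough between -0.038 and 0.038 m and z of chip6 in the frame of trough between -0.01 and 0.022 m), for 0.2 s.
2. the scraper stands in its dock again (x of scraper in the frame of dock between -0.012 and 0.012 m and y of scraper in the frame of dock between -0.01 and 0.01 m and z of scraper in the frame of dock below 0.008 m and angle between scraper's own z axis and vertical below 0.09 rad), for 0.2 s.
3. the module with the red foot is home in slot 1 (horizontal distance between module_red and slot1 below 0.007 m and z of module_red in the frame of slot1 below 0.004 m and angle between module_red's own z axis and vertical below 0.09 rad), for 0.2 s.
4. the module with the yellow foot is home in slot 2 (horizontal distance between module_yellow and slot2 below 0.007 m and z of module_yellow in the frame of slot2 below 0.004 m and angle between module_yellow's own z axis and vertical below 0.09 rad), for 0.2 s.
5. the module with the green foot is home in slot 3 (horizontal distance between module_green and slot3 below 0.007 m and z of module_green in the frame of slot3 below 0.004 m and angle between module_green's own z axis and vertical below 0.09 rad), for 0.2 s.
6. the module with the blue foot is home in slot 4 (horizontal distance between module_blue and slot4 below 0.007 m and z of module_blue in the frame of slot4 below 0.004 m and angle between module_blue's own z axis and vertical below 0.09 rad), for 0.2 s.
7. the red button is pressed in (value of joint start above 0.0045 m), for 0.05 s.
At the end, for the whole second after the job is handed in: All chips in the trough, under 22 mm above its floor; scraper upright on the dock floor (within 12 mm along, 10 mm across); each present module upright (0.09 rad) and at rest in the slot of its colour, within 7 mm sideways and 4 mm of the slot floor; button out again (all of step 1 and all of step 2 and all of step 3 and all of step 4 and all of step 5 and all of step 6 and value of joint start below 0.0015 m and linear speed of each of module_red, module_yellow, module_green, module_blue below 0.02 m/s); the robot touches nothing.
It fails at once if the fingers or arm touch a chip (contact force between any of the fingers, the arm and chip1 above 0.5 N or contact force between any of the fingers, the arm and chip2 above 0.5 N or contact force between any of the fingers, the arm and chip3 above 0.5 N or contact force between any of the fingers, the arm and chip4 above 0.5 N or contact force between any of the fingers, the arm and chip5 above 0.5 N or contact force between any of the fingers, the arm and chip6 above 0.5 N).
It fails at once if a bystander is moved by more than 30 mm (distance of any of tape, cleaner, driver, puck from where it was at the start of the episode above 0.03 m).
Of chip1, chip2, chip3, chip4, chip5, chip6 only 4 to 6 are there at a start; the rules pass over those that are not, and their reading is None.
Of module_red, module_yellow, module_green, module_blue only 3 to 4 are there at a start; the rules pass over those that are not, and their reading is None.
At some moment in a run one of module_red, module_yellow, module_green, module_blue may be knocked a few centimetres aside while the robot is not near it.
It also fails if it takes over 210 s, if anything falls off the work surface, if the arm or the gripper's body presses on something with over 40 N, if the wrist force passes 120 N, or if a joint passes its speed limit or range.

## Robot

A 7-joint arm with a two-finger parallel gripper is mounted at the origin on the work surface. World frame = base frame: x ahead of the robot, y to its left, z up, the work surface at z = 0. Lengths are in mm, angles in rad, forces in N, time in s.
With the tool pointing down it reaches from about 375 to 925 mm from the base axis. Payload 3.1 kg.
Tool frame: the origin (TCP) lies midway between the tips of the shut fingers; the grasp point (between the pads) lies 19 mm behind it; z points along the fingers, y is the line along which they close (so a half turn about z gives the same grasp; the last joint's range is limited). The gripper opens to 85 mm and grips with 20 to 120 N. Pads are 22 mm wide; open, the fingers measure 114 mm over their backs; the gripper's body (76 mm by 85 mm) begins 54 mm behind the grasp point. The pads swing forward as they close: fully open they stand 13 mm farther back than shut.
Start: joints at [1.106, 0.383, 0.044, 1.598, -0.018, 1.161, -0.05], TCP at [233.129, -606.756, 191.869] pointing down, gripper open.
Joint ranges: [-2.61, 2.61], [-0.41, 2.15], [-1.48, 1.57], [0, 2.5], [-1.57, 4.71], [0.05, 1.97], [-2.85, 2.85]. Speed limits (rad/s): [2.79, 2.79, 3.14, 3.14, 3.14, 3.14, 3.14].

## Interface

Orientations are given as a unit quaternion [w, x, y, z].
In Python, from workcell import ctrl gives the robot as it stands.
- The arm moves only by the shell command python3 -m creep 'ROWS' [FORCE]. ROWS is a JSON object of lists of equal length, an entry for each row: "jaw": the finger opening in cm, from 0 to 8.54; "linear": the shift along the tool's x, y, z in cm, a list of three; "roll": the turn about the tool's z in rad. In form: {"jaw": [jaw, ...], "linear": [[x, y, z], ...], "roll": [roll, ...]}. A call has 1 to 8 rows; each row shifts and turns the commanded pose from where the row before left it, along the tool's axes as they then stand; what a row does not reach is not made up. A row lasts 1/10 s, in which the tool goes at most 50 mm and 8.59 degrees, less where a joint would pass 70% of its speed; a pose out of reach is approached as far as the arm can. A call is refused whole if a number of a shift passes 5 or a number of a turn 0.15, either way. A call with a gripper value outside its range is refused whole. The fingers move at their own pace and stop on an object; FORCE is the grip in N (left out, the last holds). Time passes only in rows, so rows that do not move let the fingers close. It gives the time, the measured TCP pose, the force, the opening and the grip force at its end, in the units of the state.
- ctrl.observe(): the state, without advancing time (a new reading comes with each control period).
- ctrl.grab_frame(name): name is "scene" or "top"; returns a dict with "frame" (480x640x3 uint8, red, green, blue), "camera_matrix" (3x3 intrinsics, pixels), "R" (3x3) and "t" (3): a world point X has camera coordinates R X + t. Camera axes: x right, y down, z forward; pixel columns grow to the right and rows downward; lengths in mm; the calibration is good to about 2 mm. A picture is of the moment at which its call begins. There is no depth.
- ctrl.sign_off(): hands the job in; it is judged then, once.
Trained networks look in a picture, given as the dict that the camera call returned (one of the last four; its "shot" number tells which), for a name from the list of things; names that differ only in an ending like _2 or _b are one class to them, and where a whole thing is asked for, a point or a joint stands for the part that bears it (a point fixed in the world has none). Each returns a list of dicts, best first, with "p" (0 to 1); they miss things now and then, are a little off and sometimes report something else, mostly with a low value. They report only what shows in the picture. A call takes as long as a camera call. They do not tell look-alikes from the thing itself.
- ctrl.cut_out(picture, query): "mask" (480x640 bool, what is visible of it) and "rect" ([left, top, right, bottom] as shares, 0 to 1, of the picture: columns of its width, rows of its height, round what is visible of it).
- ctrl.tip_of(picture, query): "location" ([column, row] as shares, 0 to 1, of the picture: columns of its width, rows of its height: a listed point, or the origin of a listed thing).
The state is a dict: "t": time; "q": joint angles; "joint_velocities": joint speeds; "tau": joint torques, N m; "eef_pos": TCP position; "ee_rot": TCP orientation; "force": force on the tool from outside, world axes, zero at the start; "moment": the same for the moment, N m; "gripper_width": finger opening in mm; "grasp_force": force on a finger pad.
Only numpy, scipy, OpenCV 4.12 (cv2) and the standard library are available. Lean on these libraries where they do the work, as an engineer would, in place of code of your own. Each camera call takes 0.05 s, during which the arm holds its last target. There are 200 camera calls.

## Working session

There is one attempt and no reset: what is moved stays moved. The work goes in short steps, Python scripts to look and compute and a shell command to move; the robot and the scene stay as the last step left them, time stands still between calls to the robot, and variables do not carry over. Pictures are saved under pics/ and viewed, at most 14 in all, crops included, and the job is handed in when it is done.

```bash
ls; mkdir -p pics
python3 - <<'E'
from workcell import ctrl
import cv2,numpy as np
s=ctrl.observe();print({k:np.round(v,3).tolist() for k,v in s.items()})
for n in("scene","top"):
    f=ctrl.grab_frame(n);cv2.imwrite(f"pics/{n}0.png",f["frame"][:,:,::-1])
    print(n,f["camera_matrix"],f["R"],f["t"])
    for q in ["fixture","dock","scraper","start_top","slot1","slot4","trough","module_red","module_yellow","module_green","module_blue","chip1","tape","cleaner","driver","puck"]:
        r=ctrl.tip_of(f,q);print(q,[(round(d["p"],2),np.round(np.array(d["location"])*[640,480],1).tolist()) for d in r][:7])
E
```

```text
pics
{'t': 0.0, 'q': [1.106, 0.384, 0.044, 1.6, -0.018, 1.161, -0.05], 'joint_velocities': [0.0, -0.0, 0.0, -0.0, -0.0, 0.001, -0.001], 'tau': [0.001, -43.346, 1.025, -24.951, 0.011, 0.011, -0.0], 'eef_pos': [232.677, -605.77, 190.458], 'ee_rot': [-0.001, 0.983, 0.182, -0.0], 'force': [1.496, 1.192, -0.208], 'moment': [0.025, 0.022, 0.02], 'grasp_force': 0.0, 'gripper_width': 85.494}
scene [[495.07086554   0.         317.35895775]
 [  0.         495.07086554 226.1370923 ]
 [  0.           0.           1.        ]] [[ 0.78510386  0.61936166  0.00175084]
 [ 0.35595421 -0.44889118 -0.81962998]
 [-0.50686145  0.64411788 -0.57289059]] [-408.73549419 -149.34146683 1344.47026326]
fixture [(0.65, [374.9, 219.0])]
dock [(0.65, [396.5, 178.5]), (0.16, [349.7, 198.6])]
scraper [(0.66, [395.7, 172.3]), (0.4, [350.1, 178.7])]
start_top [(0.73, [360.0, 223.0]), (0.53, [350.4, 177.7])]
slot1 [(0.79, [409.3, 214.1]), (0.75, [398.7, 224.6]), (0.74, [421.0, 208.6]), (0.44, [347.2, 212.6])]
slot4 [(0.79, [409.3, 214.1]), (0.75, [398.7, 224.6]), (0.74, [421.0, 208.6]), (0.44, [347.2, 212.6])]
trough [(0
[... 1176 characters left out ...]
85, [229.1, 187.7]), (0.31, [486.6, 226.7])]
slot4 [(0.91, [278.1, 191.1]), (0.87, [209.2, 191.7]), (0.85, [229.1, 187.7]), (0.31, [486.6, 226.7])]
trough [(0.67, [440.7, 164.2]), (0.62, [308.2, 245.5])]
module_red [(0.63, [479.5, 269.2])]
module_yellow [(0.64, [485.9, 228.7]), (0.62, [523.6, 205.9]), (0.38, [308.2, 246.1])]
module_green [(0.7, [425.6, 289.6])]
module_blue [(0.58, [409.3, 213.6]), (0.28, [142.2, 267.6])]
chip1 [(0.68, [253.0, 188.3]), (0.64, [221.5, 222.6]), (0.57, [274.9, 228.0]), (0.5, [272.3, 248.3]), (0.42, [246.6, 265.8]), (0.42, [249.6, 226.2])]
tape []
cleaner [(0.84, [368.8, 167.2])]
driver [(0.6, [443.3, 161.8])]
puck [(0.83, [201.1, 331.8]), (0.62, [206.9, 287.2])]
```

View pics/top0.png

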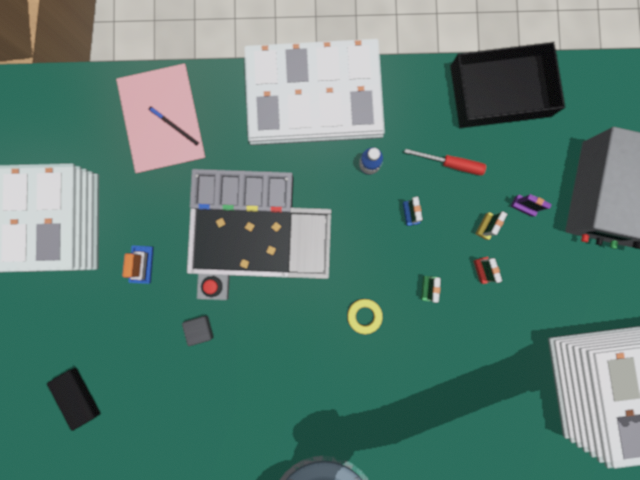

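View pics/scene0.png

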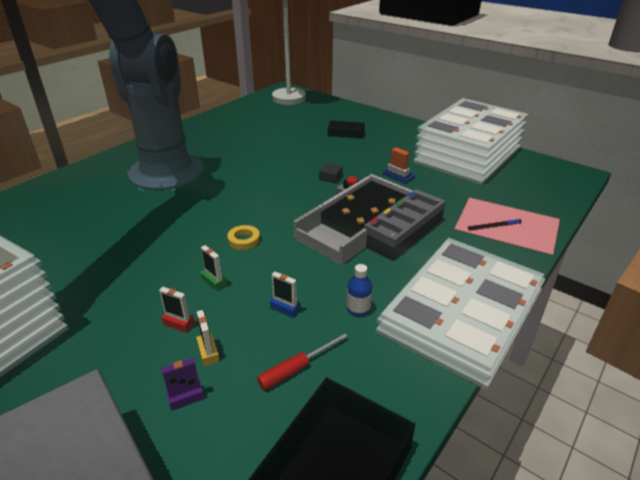

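The top view shows the fixture with its trough to the right (-y) and the slots above. There are 5 chips, at about (221,222), (249,227), (276,227), (271,250) and (244,264). The scraper and dock are at (140,264). The modules are blue (412,210), yellow (490,225), red (488,270) and green (431,288), with the purple decoy at (531,204). All four modules look upright in the scene view.

```bash
cat > h.py <<'E'
import numpy as np,cv2
from scipy.optimize import minimize
from workcell import ctrl
def proj(f,X):
    c=np.atleast_2d(X)@np.array(f["R"]).T+np.array(f["t"]); p=c@np.array(f["camera_matrix"]).T
    return p[:,:2]/p[:,2:]
def onplane(f,uv,z):
    R=np.array(f["R"]);K=np.array(f["camera_matrix"]);C=-R.T@np.array(f["t"])
    d=R.T@np.linalg.solve(K,[uv[0],uv[1],1.]);return C+d*(z-C[2])/d[2]
def tri(f1,u1,f2,u2):
    A=[];b=[]
    for f,u in((f1,u1),(f2,u2)):
        P=np.array(f["camera_matrix"])@np.c_[f["R"],f["t"]]
        for i in(0,1):
            r=u[i]*P[2]-P[i];A.append(r[:3]);b.append(-r[3])
    return np.linalg.lstsq(np.array(A),np.array(b),rcond=None)[0]
def box(x0,x1,y0,y1,z0,z1): return np.array([[x,y,z] for x in(x0,x1) for y in(y0,y1) for z in(z0,z1)],float)
MOD=[box(-25,25,-13,13,0,20),box(-23,23,-5,5,20,78)]
SCR=[box(-28,28,-11,11,0,26),box(-23,23,-9,9,26,72)]
def place(P,x,y,a,z=0):
    c,s=np.cos(a),np.sin(a);return P@np.array([[c,s,0],[-s,c,0],[0,0,1]])+[x,y,z]
S=4
def sil(f,parts,p,z=0):
    m=np.zeros((480*S,640*S),np.uint8)
    for P in parts:
        h=cv2.convexHull(((proj(f,place(P,*p,z))+.5)*S).astype(np.float32));cv2.fillConvexPoly(m,h.astype(np.int32),1)
    return m
def fit(views,parts,x0,z=0):
    """views: list of (frame,mask); pose by silhouette overlap"""
    big=[cv2.resize(m.astype(np.uint8),(640*S,480*S),interpolation=cv2.INTER_NEAREST) for _,m in views]
    def cost(p,w=views):
        c=0
        for (f,_),B in zip(views,big):
            A=sil(f,parts,p,z);c+=1-(A&B).sum()/max(1,(A|B).sum())
        return c
    best=None
    for a in np.arange(0,np.pi,np.pi/6):
        r=minimize(cost,[x0[0],x0[1],a],method="Nelder-Mead",options=dict(initial_simplex=[[x0[0],x0[1],a],[x0[0]+15,x0[1],a],[x0[0],x0[1]+15,a],[x0[0],x0[1],a+.4]],xatol=.02,fatol=1e-4))
        if best is None or r.fun<best.fun:best=r
    return best.x,best.fun
E
python3 - <<'E'
from h import *
fs=ctrl.grab_frame("scene");ft=ctrl.grab_frame("top")
import pickle;pickle.dump((fs,ft),open("f0.pkl","wb"))
mods={"red":((487,270),(178,315)),"yellow":((490,225),(206,340)),"green":((431,288),(212,270)),"blue":((412,210),(284,295))}
def pick(f,q,near):
    r=ctrl.cut_out(f,q);b=None
    for d in r:
        c=np.argwhere(d["mask"]).mean(0)[::-1] if d["mask"].any() else np.array([0,0])
        if np.hypot(*(c-near))<14 and (b is None or d["p"]>b["p"]):b=d
    return None if b is None else b["mask"]
for k,(ut,us) in list(mods.items())+[("scraper",((138,264),(399,160)))]:
    q=k if k=="scraper" else "module_"+k
    mt,ms=pick(ft,q,ut),pick(fs,q,us)
    print(k,[None if m is None else int(m.sum()) for m in(mt,ms)],end=" ")
    V=[(f,m) for f,m in((ft,mt),(fs,ms)) if m is not None]
    x0=onplane(ft,ut,40)
    for vv in ([V]+[[v] for v in V] if len(V)>1 else [V]):
        if vv:
            x,c=fit(vv,SCR if k=="scraper" else MOD,x0,4 if k=="scraper" else 0);print(np.round(x,2),round(c,2),end=" | ")
    print()
hsv=cv2.cvtColor(ft["frame"],cv2.COLOR_RGB2HSV)
for n in("scene","top"):
  f=fs if n=="scene" else ft
  for q in("fixture","start","trough","dock"):
    for d in ctrl.cut_out(f,q)[:2]: print(n,q,round(d["p"],2),np.round(np.array(d["rect"])*[640,480,640,480],1),int(d["mask"].sum()))
cv2.imwrite("pics/fixtop.png",cv2.resize(ft["frame"][160:310,120:340,::-1],None,fx=3.6,fy=3.6,interpolation=cv2.INTER_CUBIC))
E
```

```text
red [553, 1051] [ 478.12 -342.56    3.4 ] 0.13 | [ 4.7845e+02 -3.4193e+02  2.6000e-01] 0.05 | [ 4.7678e+02 -3.4304e+02  2.3000e-01] 0.05 | 
yellow [493, 633] [ 568.57 -354.51    2.6 ] 0.22 | [ 569.09 -353.56    2.6 ] 0.08 | [ 566.95 -353.9     2.6 ] 0.12 | 
green [397, 697] [ 4.4340e+02 -2.2791e+02 -1.7000e-01] 0.22 | [ 4.4375e+02 -2.2697e+02 -1.5000e-01] 0.11 | [ 4.4296e+02 -2.2852e+02 -1.9000e-01] 0.08 | 
blue [417, 974] [ 600.47 -196.76    3.26] 0.14 | [ 600.93 -196.43    3.27] 0.07 | [ 6.0056e+02 -1.9735e+02  1.0000e-01] 0.06 | 
scraper [662, 490] [ 5.0461e+02  3.6683e+02 -1.0000e-01] 0.2 | [504.68 366.56   3.04] 0.06 | [503.97 368.56   2.83] 0.12 | 
scene fixture 0.8 [292.9 175.7 448.3 265.2] 8400
scene start 0.41 [345.1 176.4 357.1 183.6] 68
scene start 0.23 [320.  161.5 342.4 180.1] 337
scene trough 0.71 [296.  172.1 444.3 265. ] 8534
scene dock 0.67 [382.5 171.5 415.8 185.9] 208
scene dock 0.18 [386.1 147.3 409.4 179. ] 504
top fixture 0.91 [184.7 166.1 329.  301.2] 13742
top start 0.52 [204.2 279.9 217.6 292. ] 153
top start 0.31 [405.1 151.1 487.1 172.9] 542
top trough 0.77 [186.5 168.6 331.1 300.1] 13589
top trough 0.42 [129.4 244.2 154.7 282.1] 356
top dock 0.75 [127.4 247.9 154.8 284.3] 336
top dock 0.49 [189.4 167.6 330.8 299.9] 13521
```

View pics/fixtop.png

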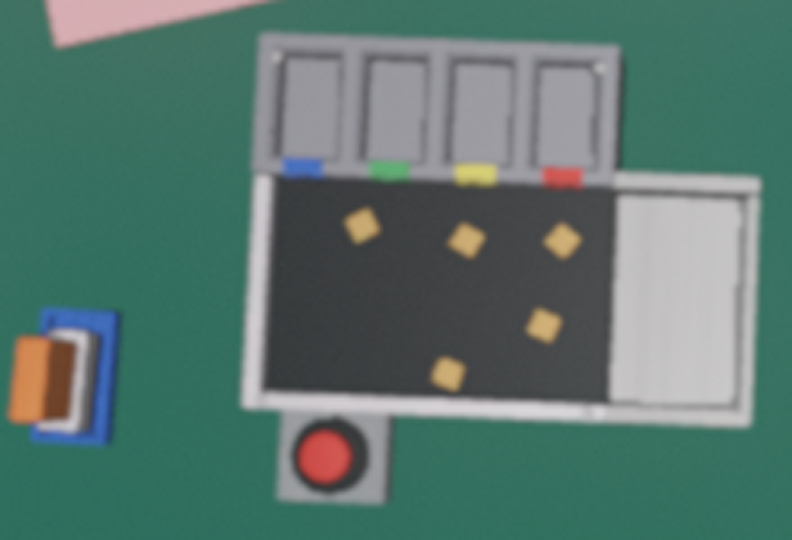

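Sharp crop: the block corners are at (259,34) and (620,46), and the deck corners at (275,178), (617,187), (609,403) and (264,388) in crop pixels. The 5 chips are clear. I'll fit the fixture pose from these corners.

```bash
cat > fixfit.py <<'E'
from h import *
import pickle
from scipy.optimize import least_squares
fs,ft=pickle.load(open("f0.pkl","rb"))
def cu(p): return (np.array(p,float)+.5)/3.6-.5+[120,160]
C=[((259,34),(113,100,55)),((620,46),(113,-100,55)),((275,178),(35,92,35)),((617,187),(35,-100,35)),((609,403),(-87,-100,35)),((264,388),(-87,92,35))]
U=np.array([cu(a) for a,_ in C]);X=np.array([b for _,b in C],float)
r=least_squares(lambda p:(proj(ft,place(X,*p))-U).ravel(),[530,170,0]);F=r.x
if __name__=="__main__":
    print("fixture",F,np.round(r.fun.reshape(-1,2),1).tolist())
    hs=cv2.cvtColor(ft["frame"],cv2.COLOR_RGB2HSV)
    for n,f,rc in(("top",ft,(190,275,225,305)),("scene",fs,(335,170,365,192))):
        hs=cv2.cvtColor(f["frame"],cv2.COLOR_RGB2HSV);m=((hs[...,0]<6)|(hs[...,0]>174))&(hs[...,1]>150)
        k=np.zeros_like(m);k[rc[1]:rc[3],rc[0]:rc[2]]=1;yx=np.argwhere(m&k);print(n,"button",yx.mean(0)[::-1],len(yx))
        if n=="top":bt=yx.mean(0)[::-1]
        else: bs=yx.mean(0)[::-1]
    B=tri(ft,bt,fs,bs);print("button",B,"fix",place(np.array([B-[F[0],F[1],0]]),0,0,-F[2]))
    for i,y in enumerate((-72,-24,24,72)): print("slot",i+1,np.round(place(np.array([[74,y,37.]]),*F)[0],1))
    # chips
    hs=cv2.cvtColor(ft["frame"],cv2.COLOR_RGB2HSV);m=((hs[...,0]>10)&(hs[...,0]<28)&(hs[...,1]>90)&(hs[...,2]>110)).astype(np.uint8)
    k=np.zeros_like(m);k[205:275,190:295]=1;n,l,s,c=cv2.connectedComponentsWithStats(m*k)
    for i in range(1,n):
        if s[i,4]>15:
            w=onplane(ft,c[i],41);print("chip",s[i,4],np.round(w,1),"fix",np.round(place(np.array([w-[F[0],F[1],0]]),0,0,-F[2])[0],1))
    # dock outline in top
    out=[]
    im=fs["frame"].copy();im=cv2.resize(im[150:280,280:460,::-1],None,fx=4,fy=4,interpolation=cv2.INTER_CUBIC)
    def pl(pts,col):
        p=(proj(fs,np.array(pts))-[280,150]+.5)*4-.5;cv2.polylines(im,[p.astype(np.int32)],True,col,1,cv2.LINE_AA)
    g=lambda x0,x1,y0,y1,z:place(np.array([[x0,y0,z],[x1,y0,z],[x1,y1,z],[x0,y1,z]],float),*F)
    pl(g(35,113,-100,100,55),(0,255,0));pl(g(-87,35,-100,92,35),(0,255,255));pl(g(-87,35,-176,-100,4),(255,255,0))
    for y in(-72,-24,24,72):pl(g(45,103,y-17,y+17,55),(255,0,255))
    pl(place(box(-38,38,-21,21,0,12)[[1,3,7,5]],505,367,-.1),(255,0,0))
    cv2.imwrite("pics/ov.png",im)
    mt=[d for d in ctrl.cut_out(ctrl.grab_frame("top"),"dock")][0]["mask"]
    b=(hs[...,0]>100)&(hs[...,0]<125)&(hs[...,1]>150);k=np.zeros_like(b);k[240:290,120:160]=1
    yx=np.argwhere(b&k)[:,::-1];rr=cv2.minAreaRect(yx.astype(np.float32));print("dock px rect",rr,"world",onplane(ft,rr[0],12))
    for p in cv2.boxPoints(rr):print(np.round(onplane(ft,p,12),1))
E
python3 fixfit.py
```

```text
fixture [ 5.77158600e+02  1.54686539e+02 -5.94965201e-02] [[0.4, -0.5], [-0.4, -0.5], [0.5, -0.5], [-0.4, 0.2], [-0.5, 0.2], [0.4, 1.1]]
top button [209.66451613 286.39354839] 155
scene button [350.86363636 180.09090909] 66
button [457.620585   217.17311275  37.48636348] fix [[-123.04204605   55.26810962   37.48636348]]
slot 1 [646.7  78.4  37. ]
slot 2 [649.6 126.3  37. ]
slot 3 [652.5 174.2  37. ]
slot 4 [655.3 222.2  37. ]
chip 34 [612.3 132.3  41. ] fix [ 36.4 -20.2  41. ]
chip 64 [588.  195.3  41. ] fix [ 8.4 41.2 41. ]
chip 62 [577.9 136.8  41. ] fix [  1.8 -17.8  41. ]
chip 61 [576.3  82.8  41. ] fix [  3.4 -71.8  41. ]
chip 62 [529.  94.  41.] fix [-44.5 -63.4  41. ]
chip 63 [503.6 148.1  41. ] fix [-73.  -10.9  41. ]
dock px rect ((140.45516967773438, 264.0379638671875), (22.17314338684082, 37.7026481628418), 4.763641834259033) world [508.05814323 367.41429185  12.        ]
[471.9 393.4  12. ]
[549.4 387.2  12. ]
[544.4 341.3  12. ]
[467.  347.8  12. ]
```

View pics/ov.png

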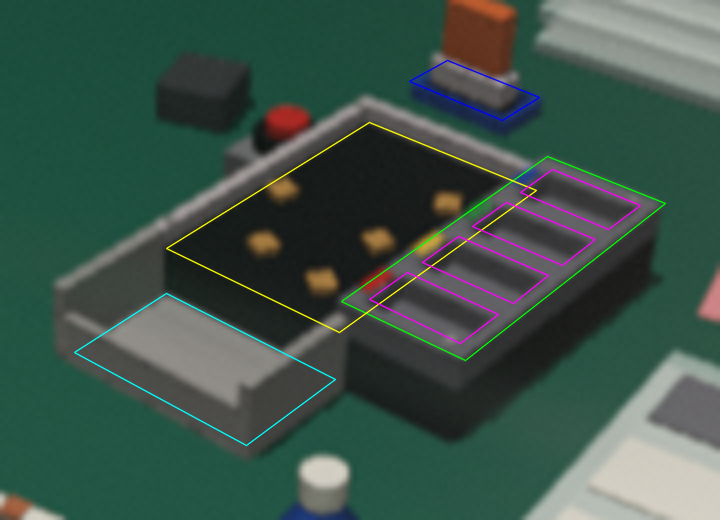

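Run:
```python
from fixfit import *
for z in(1,):
    im=cv2.resize(fs["frame"][180:262,355:455,::-1],None,fx=7,fy=7,interpolation=cv2.INTER_CUBIC)
    im=cv2.convertScaleAbs(im,alpha=1.8)
    def pl(pts,col):
        p=(proj(fs,np.array(pts))-[355,180]+.5)*7-.5;cv2.polylines(im,[p.astype(np.int32)],True,col,1,cv2.LINE_AA)
    g=lambda x0,x1,y0,y1,z:place(np.array([[x0,y0,z],[x1,y0,z],[x1,y1,z],[x0,y1,z]],float),*F)
    pl(g(35,113,-100,100,55),(0,255,0));pl(g(35,113,-100,100,0),(0,255,0))
    cv2.imwrite("pics/ov2.png",im)
```

```text
(no output)
```

View pics/ov2.png

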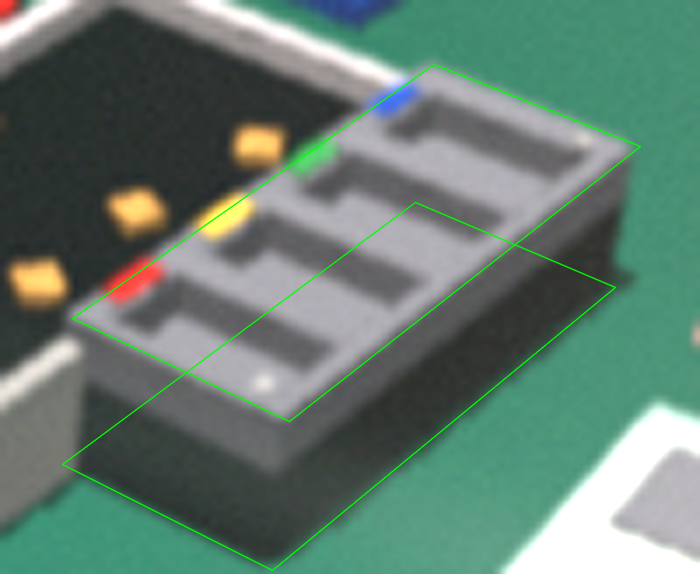

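The overlay matches the block edges in the second view, so the fixture pose is good. Next a helper that turns targets into tool-axis shifts.

```bash
cat > go.py <<'E'
import sys,numpy as np
from workcell import ctrl
# usage: go.py x y z yaw ... : for successive targets print roll needed, then tool-frame shift (cm) after that roll
F=(577.2,154.7,-.0595)
def fix(x,y): c,s=np.cos(F[2]),np.sin(F[2]);return F[0]+c*x-s*y,F[1]+s*x+c*y
def plan(*T):
    s=ctrl.observe();p=np.array(s["eef_pos"]);w,x,y,z=s["ee_rot"]
    th=np.arctan2(2*(x*y+w*z),1-2*(y*y+z*z))
    print("at",np.round(p,1),"yaw",round(th,3),"F",np.round(s["force"],1),"w",round(s["gripper_width"],1),"g",round(s["grasp_force"],1),"t",round(s["t"],1))
    for X,Y,Z,a in T:
        r=(th-a+np.pi/2)%np.pi-np.pi/2;th-=r
        d=np.array([X,Y,Z])-p;c,q=np.cos(th),np.sin(th)
        print("roll %.3f shift cm %.2f %.2f %.2f"%(r,(c*d[0]+q*d[1])/10,(q*d[0]-c*d[1])/10,-d[2]/10));p=np.array([X,Y,Z])
if __name__=="__main__":
    plan(*[eval(a) for a in sys.argv[1:]])
E
python3 -m creep '{"jaw":[8.5,8.5,8.5,8.5],"linear":[[0,0,-1],[0,0,-1],[0,0,0],[0,0,0]],"roll":[0.15,0.15,0.15,0.016]}'
python3 go.py "(460,-250,200,-.1)" "(504.6,366.8,200,-.1)" "(504.6,366.8,41,-.1)"
```

```text
t: 3.2
eef_pos: [233.3, -607.1, 212.4]
ee_rot: [0.0, 0.999, -0.05, 0.0]
force: [-0.0, 0.5, 0.5]
gripper_width: 85.2
grasp_force: 0.0
at [ 233.3 -607.1  212.4] yaw -0.1 F [-0.   0.5  0.5] w 85.2 g 0.0 t 3.2
roll 0.000 shift cm 18.99 -37.79 1.24
roll 0.000 shift cm -1.72 -61.82 -0.00
roll 0.000 shift cm 0.00 -0.00 15.90
```

```bash
python3 -m creep '{"jaw":[8.5,8.5,8.5,8.5,8.5,8.5],"linear":[[1.6,-3.15,0],[1.6,-3.15,0],[1.6,-3.15,0],[1.6,-3.15,0],[1.6,-3.15,0],[1.6,-3.15,0]],"roll":[0,0,0,0,0,0]}' >/dev/null
python3 -m creep '{"jaw":[8.5,8.5,8.5,8.5,8.5,8.5],"linear":[[1.6,-3.15,0],[1.6,-3.15,0],[1.6,-3.15,0],[1.6,-3.15,0],[1.6,-3.15,0],[1.6,-3.15,0]],"roll":[0,0,0,0,0,0]}' >/dev/null
python3 -m creep '{"jaw":[8.5,8.5,8.5,8.5,8.5,8.5,8.5,8.5],"linear":[[0,-3.5,0],[0,-3.5,0],[0,-3.5,0],[0,-3.5,0],[0,-3.5,0],[0,-3.5,0],[0,-3.5,0],[0,-3.5,0]],"roll":[0,0,0,0,0,0,0,0]}' >/dev/null
python3 -m creep '{"jaw":[8.5,8.5,8.5,8.5,8.5,8.5,8.5,8.5],"linear":[[-0.3,-3.5,0],[-0.3,-3.5,0],[-0.3,-3.5,0],[-0.3,-3.5,0],[-0.3,-3.5,0],[-0.3,-3.5,0],[-0.3,-3.5,0],[0,0,0]],"roll":[0,0,0,0,0,0,0,0]}' 
python3 go.py "(504.6,366.8,200,-.1)" "(504.6,366.8,41,-.1)"
```

```text
t: 6.0
eef_pos: [490.4, 282.0, 212.2]
ee_rot: [-0.003, 0.999, -0.043, -0.001]
force: [-0.5, 0.5, -0.3]
gripper_width: 84.9
grasp_force: 0.0
at [490.4 282.  212.2] yaw -0.087 F [-0.5  0.5 -0.3] w 84.9 g 0.0 t 6.0
roll 0.013 shift cm 0.57 -8.58 1.22
roll 0.000 shift cm 0.00 -0.00 15.90
```

```bash
python3 -m creep '{"jaw":[8.5,8.5,8.5,8.5],"linear":[[0.19,-2.9,0],[0.19,-2.9,0],[0.19,-2.8,0],[0,0,0]],"roll":[0.013,0,0,0]}' >/dev/null
python3 -m creep '{"jaw":[8.5,8.5,8.5,8.5,8.5],"linear":[[0,0,3],[0,0,3],[0,0,3],[0,0,3],[0,0,0]],"roll":[0,0,0,0,0]}' 
python3 go.py "(504.6,366.8,41,-.1)"
```

```text
t: 6.9
eef_pos: [504.5, 354.4, 86.6]
ee_rot: [0.004, 0.998, -0.056, -0.004]
force: [-0.9, -1.0, -0.6]
gripper_width: 85.0
grasp_force: 0.0
at [504.5 354.4  86.6] yaw -0.112 F [-0.9 -1.  -0.6] w 85.0 g 0.0 t 6.9
roll -0.012 shift cm -0.12 -1.24 4.56
```

```bash
python3 -m creep '{"jaw":[8.5,8.5,8.5,8.5],"linear":[[0,-1.0,0],[0,0,0],[0,0,0],[0,0,0]],"roll":[0,0,0,0]}' >/dev/null
python3 go.py "(504.6,366.8,41,-.1)"
```

```text
at [509.7 370.6  93.7] yaw -0.112 F [-0.8 -0.5  0.4] w 85.0 g 0.0 t 7.3
roll -0.012 shift cm -0.47 0.43 5.27
```

```bash
python3 -m creep '{"jaw":[8.5,8.5,8.5,8.5],"linear":[[-0.4,0.3,0],[0,0,0],[0,0,0],[0,0,0]],"roll":[-0.012,0,0,0]}' >/dev/null
python3 go.py "(504.6,366.8,41,-.1)"
```

```text
at [504.4 367.   91.9] yaw -0.1 F [ 0.8  0.  -0.1] w 84.8 g 0.0 t 7.7
roll -0.000 shift cm 0.02 0.02 5.09
```

```bash
python3 -m creep '{"jaw":[8.5,8.5,8.5,8.5,8.5,8.5],"linear":[[0,0,1.7],[0,0,1.7],[0,0,1.7],[0,0,0],[0,0,0],[0,0,0]],"roll":[0,0,0,0,0,0]}' 
python3 -m creep '{"jaw":[1.0,1.0,1.0,1.0,1.0,1.0,1.0,1.0],"linear":[[0,0,0],[0,0,0],[0,0,0],[0,0,0],[0,0,0],[0,0,0],[0,0,0],[0,0,0]],"roll":[0,0,0,0,0,0,0,0]}' 60
python3 -m creep '{"jaw":[1.0,1.0,1.0,1.0,1.0,1.0],"linear":[[0,0,0],[0,0,0],[0,0,-2],[0,0,-2],[0,0,0],[0,0,0]],"roll":[0,0,0,0,0,0]}' 60
```

```text
t: 8.3
eef_pos: [504.7, 367.7, 41.2]
ee_rot: [-0.0, 0.999, -0.05, 0.0]
force: [-0.6, -0.1, 0.3]
gripper_width: 85.2
grasp_force: 0.0
t: 9.1
eef_pos: [504.4, 367.2, 40.9]
ee_rot: [-0.0, 0.999, -0.05, -0.0]
force: [-0.0, -0.5, -0.1]
gripper_width: 9.9
grasp_force: 0.0
t: 9.7
eef_pos: [504.7, 367.4, 81.2]
ee_rot: [-0.0, 0.999, -0.05, 0.0]
force: [0.0, -0.8, -0.5]
gripper_width: 9.8
grasp_force: 0.0
```

Missed: the jaw closed fully to 10 mm. I'll look.

Run:
```python
from h import *
fs=ctrl.grab_frame("scene");ft=ctrl.grab_frame("top")
a=cv2.resize(fs["frame"][100:210,330:480,::-1],(600,440),interpolation=cv2.INTER_CUBIC)
b=cv2.resize(ft["frame"][210:310,80:180,::-1],(440,440),interpolation=cv2.INTER_CUBIC)
cv2.imwrite("pics/miss.png",cv2.resize(np.hstack([a,b[:,:200]*0,b])[:,:],(800,284)) if 0 else cv2.resize(np.hstack([a,b]),(800,338)))
```

```text
(no output)
```

View pics/miss.png

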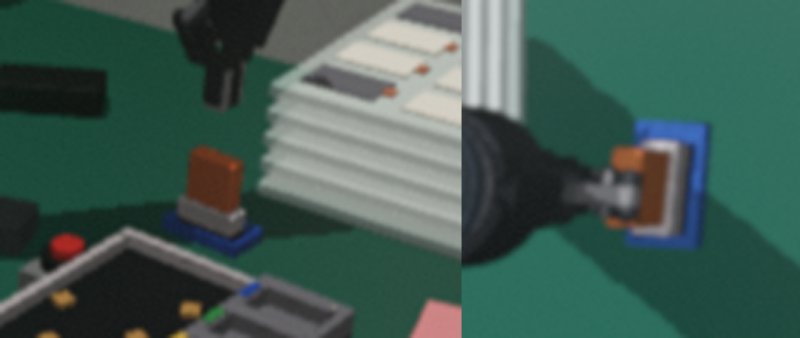

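Run:
```python
from h import *
fs=ctrl.grab_frame("scene");ft=ctrl.grab_frame("top")
for z in(41,81,120): print(z,proj(fs,[504.7,367.4,z]),proj(ft,[504.7,367.4,z]))
print("handle top",proj(fs,[504.6,366.8,76]),proj(ft,[504.6,366.8,76]), proj(fs,[504.6,366.8,4]))
s=1.3/4
print("tip pix scene",330+222*s,100+108*s,"top tip",80+ (640-460)/1,)
b=cv2.resize(fs["frame"][90:190,330:470,::-1],(784,560),interpolation=cv2.INTER_CUBIC)
for z in(41,81):
    p=(proj(fs,[504.7,367.4,z])[0]-[330,90]+.5)*5.6;cv2.circle(b,tuple(p.astype(int)),4,(0,255,255),1)
cv2.imwrite("pics/tip.png",b)
```

```text
41 [[399.17181765 162.16481741]] [[134.90059669 265.55341625]]
81 [[400.66486729 148.32719676]] [[126.6588416 265.3907904]]
120 [[402.17302248 134.34957756]] [[117.90264808 265.21801368]]
handle top [[400.32319302 150.15433225]] [[128.03770955 265.4558061 ]] [[397.68874571 174.61222748]]
tip pix scene 402.15 135.1 top tip 260.0
```

View pics/tip.png

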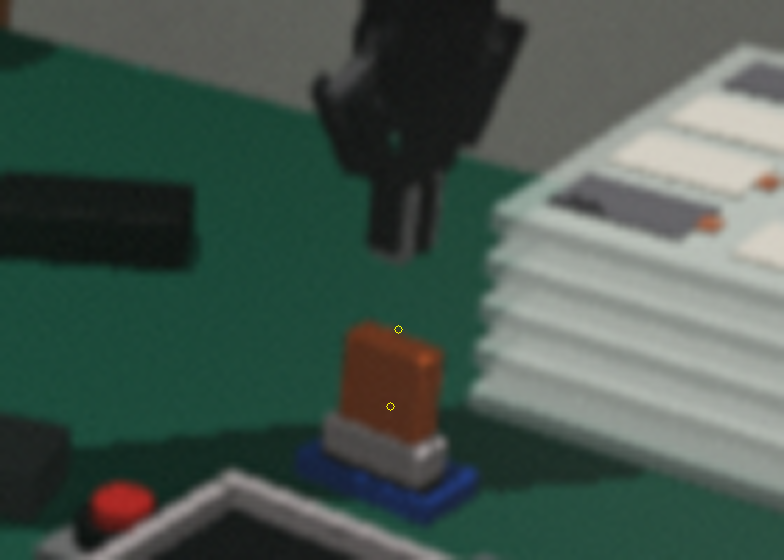

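Run:
```python
from h import *
fs=ctrl.grab_frame("scene");ft=ctrl.grab_frame("top")
b=cv2.resize(ft["frame"][225:305,70:170,::-1],(800,600)[:2] if 0 else (750,600),interpolation=cv2.INTER_CUBIC)
b=cv2.convertScaleAbs(b,alpha=1.6)
for z in(81,115):
    p=(proj(ft,[504.7,367.4,z])[0]-[70,225]+.5)*7.5;cv2.circle(b,tuple(p.astype(int)),5,(0,255,255),1)
cv2.imwrite("pics/tip2.png",b)
print(np.round(ctrl.observe()["eef_pos"],1),np.round(ctrl.observe()["q"],3))
```

```text
[503.8 366.6  79.8] [-0.262  0.515 -0.551  1.731  0.314  0.987 -2.602]
```

View pics/tip2.png

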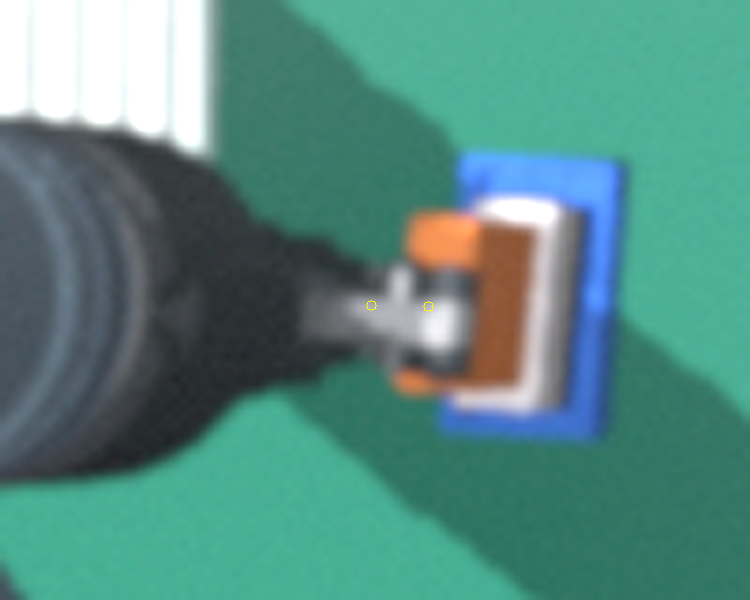

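Run:
```python
from h import *
import pickle
fs,ft=pickle.load(open("f0.pkl","rb"))
for us in((402,136),(404,136)):
  for ut in((126.5,266.5),(129,267),(124,265)):
    X=tri(ft,ut,fs,us);print(us,ut,np.round(X,1),np.round(proj(ft,X)-ut,1),np.round(proj(fs,X)-us,1))
for f in(fs,ft):print(-np.array(f["R"]).T@f["t"])
```

```text
(402, 136) (126.5, 266.5) [506.2 354.7 119.7] [[-1.6 -2.3]] [[-1.9  0.3]]
(402, 136) (129, 267) [506.7 350.5 121. ] [[-2.2 -3.1]] [[-2.5  0.4]]
(402, 136) (124, 265) [507.  358.1 119. ] [[-0.8 -1.2]] [[-0.9  0.2]]
(404, 136) (126.5, 266.5) [508.4 356.3 119.3] [[-2.4 -3.5]] [[-2.8  0.4]]
(404, 136) (129, 267) [508.8 352.1 120.7] [[-2.9 -4.3]] [[-3.5  0.5]]
(404, 136) (124, 265) [509.2 359.7 118.7] [[-1.6 -2.3]] [[-1.9  0.3]]
[1055.5186865  -679.88030534  648.54524866]
[487.60657457 -13.04410872 999.64013045]
```

Both views put the real fingertips about 35 mm higher than reported. I'll open, descend outside the dock footprint and look.

```bash
python3 -m creep '{"jaw":[8.5,8.5,8.5,8.5,8.5,8.5,8.5,8.5],"linear":[[0,0,0],[0,0,0],[0,0,0],[0,0,0],[0,0,0],[0,0,2],[0,0,2],[0,0,1.5]],"roll":[0,0,0,0,0,0,0,0]}' >/dev/null
python3 -m creep '{"jaw":[8.5,8.5,8.5,8.5],"linear":[[0,0,0.7],[0,0,0],[0,0,0],[0,0,0]],"roll":[0,0,0,0]}'
python3 - <<'E'
from h import *
fs=ctrl.grab_frame("scene");ft=ctrl.grab_frame("top");p=ctrl.observe()["eef_pos"]
b=cv2.resize(fs["frame"][110:200,340:460,::-1],(480,360),interpolation=cv2.INTER_CUBIC)
c=cv2.resize(ft["frame"][225:305,80:160,::-1],(360,360),interpolation=cv2.INTER_CUBIC)
for dy in(-43,0,43):
  for z in(p[2],p[2]+35):
    X=[p[0],p[1]+dy,z]
    cv2.circle(b,tuple(((proj(fs,X)[0]-[340,110]+.5)*4).astype(int)),3,(0,255,255) if z==p[2] else (255,255,0),1)
    cv2.circle(c,tuple(((proj(ft,X)[0]-[80,225]+.5)*4.5).astype(int)),3,(0,255,255) if z==p[2] else (255,255,0),1)
im=cv2.convertScaleAbs(np.hstack([b,c]),alpha=1.6);cv2.imwrite("pics/tip3.png",cv2.resize(im,(800,343)))
E
```

```text
t: 11.2
eef_pos: [505.2, 368.0, 20.0]
ee_rot: [-0.001, 0.999, -0.05, 0.001]
force: [-0.4, -0.3, -0.3]
gripper_width: 84.9
grasp_force: 0.0
```

View pics/tip3.png

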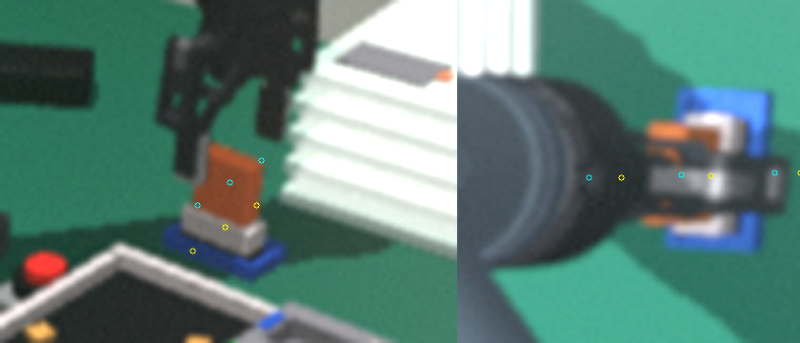

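In this picture the finger tips sit beside the handle top, far above the table, although TCP z reads 20. So the reported z is about 38 mm low. I'll go down 17 mm more and grip.

```bash
python3 -m creep '{"jaw":[8.5,8.5,8.5,8.5],"linear":[[0,0,0.9],[0,0,0.8],[0,0,0],[0,0,0]],"roll":[0,0,0,0]}'
python3 -m creep '{"jaw":[1.0,1.0,1.0,1.0,1.0,1.0,1.0,1.0],"linear":[[0,0,0],[0,0,0],[0,0,0],[0,0,0],[0,0,0],[0,0,0],[0,0,0],[0,0,0]],"roll":[0,0,0,0,0,0,0,0]}' 60
```

```text
t: 11.7
eef_pos: [503.9, 366.7, 1.1]
ee_rot: [0.0, 0.999, -0.05, -0.001]
force: [-0.5, -0.3, -0.3]
gripper_width: 85.0
grasp_force: 0.0
t: 12.5
eef_pos: [504.6, 367.4, 2.2]
ee_rot: [-0.0, 0.999, -0.05, 0.0]
force: [-0.0, -0.5, 1.9]
gripper_width: 17.2
grasp_force: 59.1
```

```bash
python3 -m creep '{"jaw":[1,1,1,1,1,1],"linear":[[0,0,-2],[0,0,-3],[0,0,-3],[0,0,0],[0,0,0],[0,0,0]],"roll":[0,0,0,-0.04,0,0]}'
python3 go.py "(*fix(4,70),80,F[2])" "(*fix(4,70),33.5,F[2])"; python3 -c "
from workcell import ctrl;print(ctrl.observe()['q'])"
```

```text
t: 13.1
eef_pos: [503.4, 366.0, 80.6]
ee_rot: [0.001, 1.0, -0.031, -0.001]
force: [-1.0, -0.1, -2.6]
gripper_width: 17.3
grasp_force: 58.9
at [503.4 366.   80.6] yaw -0.061 F [-1.  -0.1 -2.6] w 17.3 g 58.9 t 13.1
roll -0.002 shift cm 9.02 13.66 0.06
roll 0.000 shift cm 0.00 -0.00 4.65
[-0.25491045  0.51587863 -0.56052527  1.73078663  0.31895413  0.98993799
 -2.56655236]
```

```bash
python3 -m creep '{"jaw":[1,1,1,1,1,1,1,1],"linear":[[2,3,0],[2,3,0],[2,3,0],[2,3,0],[1,1.6,0],[0,0,0],[0,0,0],[0,0,0]],"roll":[0,0,0,0,0,0,0,0]}'
python3 go.py "(*fix(4,70),80,F[2])" "(*fix(4,70),33.5,F[2])"
```

```text
t: 13.9
eef_pos: [584.2, 228.2, 81.2]
ee_rot: [-0.001, 1.0, -0.029, -0.001]
force: [-0.7, 0.9, -1.4]
gripper_width: 17.2
grasp_force: 58.9
at [584.2 228.2  81.2] yaw -0.057 F [-0.7  0.9 -1.4] w 17.2 g 58.9 t 13.9
roll 0.002 shift cm 0.14 0.38 0.12
roll 0.000 shift cm 0.00 -0.00 4.65
```

Run:
```python
from h import *
fs=ctrl.grab_frame("scene");ft=ctrl.grab_frame("top")
b=cv2.resize(fs["frame"][120:270,290:450,::-1],(427,400),interpolation=cv2.INTER_CUBIC)
c=cv2.resize(ft["frame"][160:300,180:320,::-1],(373,400)if 0 else(373,373),interpolation=cv2.INTER_CUBIC)
c=cv2.copyMakeBorder(c,0,27,0,0,cv2.BORDER_CONSTANT)
cv2.imwrite("pics/lane.png",cv2.convertScaleAbs(np.hstack([b,c]),alpha=1.4))
```

```text
(no output)
```

View pics/lane.png

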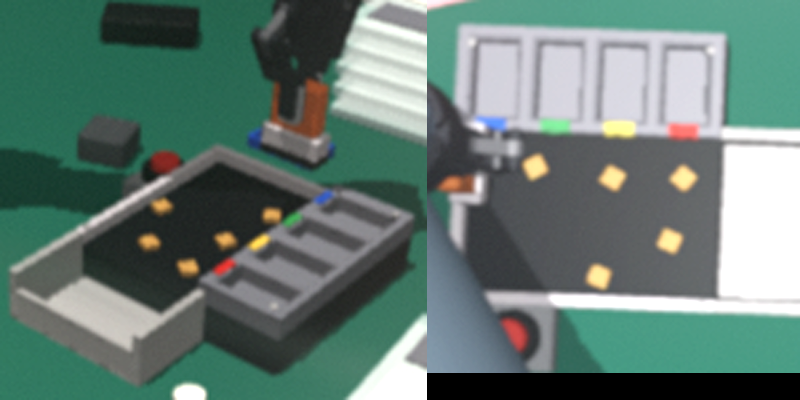

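The scene view shows the scraper held upright above the deck's far end, about to go down. I'll check its pose in the hand by silhouette.

Run:
```python
from h import *
fs=ctrl.grab_frame("scene");ft=ctrl.grab_frame("top");p=np.array(ctrl.observe()["eef_pos"]);print(p)
for f in(fs,ft):
    d=ctrl.cut_out(f,"scraper");print([(round(e["p"],2),(np.array(e["rect"])*[640,480,640,480]).round(1).tolist(),int(e["mask"].sum())) for e in d[:3]])
# grey/orange predicted box extents for pose at tcp
for z in(60,83,100):
    for f in(fs,ft):
        q=proj(f,np.vstack([place(P,p[0],p[1],-.0595,z) for P in SCR]));print(z,q.min(0).round(1),q.max(0).round(1))
# orange mask bbox
for f in(fs,ft):
    h=cv2.cvtColor(f["frame"],cv2.COLOR_RGB2HSV);m=(h[...,0]<13)&(h[...,1]>140)&(h[...,2]>60)
    k=np.zeros_like(m);k[120:180,380:420]=1 
    if f is ft:k[:]=0;k[200:250,170:215]=1
    yx=np.argwhere(m&k);print("orange",yx.min(0)[::-1],yx.max(0)[::-1],len(yx))
for z in(83,):
    for f in(fs,ft):
        q=proj(f,place(SCR[1],p[0],p[1],-.0595,z));print("handle pred",q.min(0).round(1),q.max(0).round(1))
```

```text
[585.10915617 227.79614596  81.89054335]
[(0.86, [386.5, 150.7, 413.8, 185.4], 521)]
[(0.57, [347.5, 298.0, 381.2, 331.0], 648), (0.45, [186.2, 207.1, 202.9, 238.8], 178)]
60 [386.7 154.7] [413.2 192.6]
60 [186.  206.6] [207.9 237.3]
83 [387.5 145.5] [414.3 183.9]
83 [182.2 204.9] [205.  236.5]
100 [388.1 138.6] [415.2 177.4]
100 [179.3 203.6] [202.8 235.9]
orange [392 149] [412 170] 179
orange [185 226] [196 230] 42
handle pred [390.7 145.5] [414.3 172.8]
handle pred [182.2 204.9] [200.4 232.9]
```

```bash
python3 -m creep '{"jaw":[1,1,1,1,1,1],"linear":[[0,0.3,1.5],[0,0,1.5],[0,0,1.2],[0,0,0],[0,0,0],[0,0,0]],"roll":[0,0,0,0,0,0]}'
python3 -m creep '{"jaw":[1,1,1,1],"linear":[[0,0,0.3],[0,0,0],[0,0,0],[0,0,0]],"roll":[0,0,0,0]}'
python3 go.py "(*fix(4,-101),34,F[2])"
```

```text
t: 14.8
eef_pos: [586.3, 223.4, 40.2]
ee_rot: [-0.0, 1.0, -0.03, 0.0]
force: [0.5, 0.5, -2.3]
gripper_width: 17.5
grasp_force: 59.0
t: 15.2
eef_pos: [586.1, 223.1, 37.1]
ee_rot: [-0.0, 1.0, -0.03, 0.0]
force: [-0.5, 0.3, -1.3]
gripper_width: 17.1
grasp_force: 59.0
at [586.1 223.1  37.1] yaw -0.06 F [-0.5  0.3 -1.3] w 17.1 g 59.0 t 15.2
roll -0.001 shift cm -0.08 16.98 0.31
```

```bash
for i in 1; do python3 -m creep '{"jaw":[1,1,1,1],"linear":[[0,0,0.2],[0,0,0],[0,0,0],[0,0,0]],"roll":[0,0,0,0]}' | egrep "pos|^force"
python3 -m creep '{"jaw":[1,1,1,1],"linear":[[0,0,0.1],[0,0,0],[0,0,0],[0,0,0]],"roll":[0,0,0,0]}' | egrep "pos|^force"
python3 -m creep '{"jaw":[1,1,1,1],"linear":[[0,0,0.1],[0,0,0],[0,0,0],[0,0,0]],"roll":[0,0,0,0]}' | egrep "pos|^force"; done
```

```text
eef_pos: [585.9, 223.0, 34.8]
force: [-0.8, -0.1, -2.5]
eef_pos: [585.9, 223.0, 33.9]
force: [0.0, 0.0, -2.0]
eef_pos: [586.1, 223.1, 33.2]
force: [-0.8, -0.5, 0.8]
```

```bash
python3 -m creep '{"jaw":[1,1,1,1,1,1,1,1],"linear":[[0,0.8,-0.03],[0,1,0],[0,1,0],[0,1,0],[0,1,0],[0,1,0],[0,1,0],[0,1,0]],"roll":[0,0,0,0,0,0,0,0]}' | egrep "pos|^force|rot"
python3 -m creep '{"jaw":[1,1,1,1,1,1,1,1],"linear":[[0,1,0],[0,1,0],[0,1,0],[0,1,0],[0,1,0],[0,0.7,0],[0,0,0],[0,0,0]],"roll":[0,0,0,0,0,0,0,0]}'| egrep "pos|^force|rot"
python3 go.py "(*fix(4,-101),34,F[2])"
```

```text
eef_pos: [581.1, 144.2, 33.2]
ee_rot: [0.0, 1.0, -0.03, -0.0]
force: [0.3, 1.0, -0.9]
eef_pos: [577.8, 87.5, 33.1]
ee_rot: [0.0, 1.0, -0.03, -0.0]
force: [0.2, -0.3, -1.0]
at [577.8  87.5  33.1] yaw -0.061 F [ 0.2 -0.3 -1. ] w 17.4 g 59.1 t 18.0
roll -0.001 shift cm -0.06 3.39 -0.09
```

```bash
python3 -m creep '{"jaw":[1,1,1,1,1,1,1],"linear":[[0,0.8,0],[0,0.8,0],[0,0.8,0],[0,0.8,0],[0,0.3,0],[0,0,0],[0,0,0]],"roll":[0,0,0,0,0,0,0]}' | egrep "pos|^force|rot"
python3 -m creep '{"jaw":[1,1,1,1,1,1],"linear":[[0,0,-1.5],[0,0,-2],[0,0,-1],[0,0,0],[0,0,0],[0,0,0]],"roll":[0,0,0,0,0,0]}'| egrep "pos|^force|rot"
python3 go.py "(*fix(-56,45),78,F[2])" "(*fix(-56,45),33.5,F[2])" "(*fix(-56,-101),33.5,F[2])"
python3 - <<'E'
from h import *
ft=ctrl.grab_frame("top");fs=ctrl.grab_frame("scene")
b=cv2.resize(fs["frame"][120:270,290:450,::-1],(427,400),interpolation=cv2.INTER_CUBIC)
c=cv2.resize(ft["frame"][160:300,190:330,::-1],(373,373),interpolation=cv2.INTER_CUBIC)
c=cv2.copyMakeBorder(c,0,27,0,0,cv2.BORDER_CONSTANT)
cv2.imwrite("pics/lane2.png",cv2.convertScaleAbs(np.hstack([b,c]),alpha=1.4))
E
```

```text
eef_pos: [575.6, 52.9, 33.1]
ee_rot: [0.0, 1.0, -0.03, -0.0]
force: [0.5, 0.1, -1.8]
eef_pos: [574.7, 53.2, 77.4]
ee_rot: [0.0, 1.0, -0.03, -0.001]
force: [0.6, -0.6, -1.2]
at [574.7  53.2  77.4] yaw -0.06 F [ 0.6 -0.6 -1.2] w 17.5 g 59.0 t 19.3
roll -0.000 shift cm -5.96 -14.65 -0.06
roll 0.000 shift cm 0.00 -0.00 4.45
roll 0.000 shift cm -0.00 14.60 -0.00
```

View pics/lane2.png

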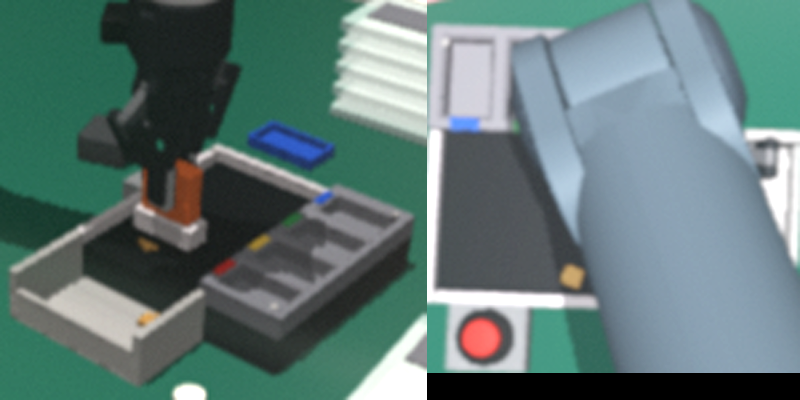

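```bash
python3 -m creep '{"jaw":[1,1,1,1,1,1,1,1],"linear":[[-1.2,-2.5,0],[-1.2,-2.5,0],[-1.2,-2.5,0],[-1.2,-2.5,0],[-0.9,-2.5,0],[0,0,0],[0,0,0],[0,0,0]],"roll":[0,0,0,0,0,0,0,0]}' | egrep "pos|^force|rot"
python3 go.py "(*fix(-54,25),78,F[2])" "(*fix(-54,25),33.5,F[2])" "(*fix(-54,-101),33.5,F[2])"
```

```text
eef_pos: [526.5, 179.8, 77.7]
ee_rot: [0.001, 1.0, -0.031, -0.0]
force: [-0.4, -0.3, -2.3]
at [526.5 179.8  77.7] yaw -0.062 F [-0.4 -0.3 -2.3] w 17.4 g 58.9 t 20.2
roll -0.002 shift cm -0.19 -0.29 -0.03
roll 0.000 shift cm 0.00 -0.00 4.45
roll 0.000 shift cm -0.00 12.60 -0.00
```

```bash
python3 -m creep '{"jaw":[1,1,1,1,1,1,1],"linear":[[-0.1,-0.2,1.5],[0,0,1.5],[0,0,1.2],[0,0,0],[0,0,0],[0,0,0],[0,0,0]],"roll":[0,0,0,0,0,0,0]}' | egrep "pos|^force|rot"
python3 -m creep '{"jaw":[1,1,1,1],"linear":[[0,0,0.2],[0,0,0],[0,0,0],[0,0,0]],"roll":[0,0,0,0]}' | egrep "pos|^force|rot"
python3 go.py "(*fix(-54,-101),33.2,F[2])"
```

```text
eef_pos: [525.4, 183.6, 36.2]
ee_rot: [-0.0, 1.0, -0.03, 0.0]
force: [0.4, -0.6, -1.7]
eef_pos: [525.4, 183.6, 34.3]
ee_rot: [-0.0, 1.0, -0.03, 0.0]
force: [0.0, 0.2, -1.2]
at [525.4 183.6  34.3] yaw -0.06 F [ 0.   0.2 -1.2] w 17.3 g 59.5 t 21.3
roll -0.001 shift cm -0.06 12.67 0.11
```

```bash
python3 -m creep '{"jaw":[1,1,1,1,1,1,1,1],"linear":[[0,0.8,0.1],[0,1,0],[0,1,0],[0,1,0],[0,1,0],[0,1,0],[0,1,0],[0,1,0]],"roll":[0,0,0,0,0,0,0,0]}' | egrep "pos|^force|rot"
python3 -m creep '{"jaw":[1,1,1,1,1,1,1,1],"linear":[[0,1,0],[0,1,0],[0,1,0],[0,1,0],[0,0.9,0],[0,0,0],[0,0,0],[0,0,0]],"roll":[0,0,0,0,0,0,0,0]}' | egrep "pos|^force|rot"
python3 -m creep '{"jaw":[1,1,1,1,1,1],"linear":[[0,0,-2],[0,0,-2],[0,0,-1],[0,0,0],[0,0,0],[0,0,0]],"roll":[0,0,0,0,0,0]}'| egrep "pos|^force|rot"
python3 go.py  "(504.6,367.4,85,-.1)"
```

```text
eef_pos: [520.7, 104.8, 33.2]
ee_rot: [-0.0, 1.0, -0.03, 0.0]
force: [0.7, 0.1, -2.2]
eef_pos: [517.9, 57.6, 33.3]
ee_rot: [-0.0, 1.0, -0.03, 0.0]
force: [-0.1, 0.5, -1.3]
eef_pos: [516.7, 56.7, 82.1]
ee_rot: [0.0, 1.0, -0.03, -0.001]
force: [0.1, -1.0, -1.5]
at [516.7  56.7  82.1] yaw -0.06 F [ 0.1 -1.  -1.5] w 17.4 g 59.4 t 23.5
roll 0.040 shift cm -4.30 -30.79 -0.29
```

```bash
python3 -m creep '{"jaw":[1,1,1,1,1,1,1,1],"linear":[[-0.4,-3,-0.3],[-0.4,-3,0],[-0.4,-3,0],[-0.4,-3,0],[-0.4,-3,0],[-0.4,-3,0],[-0.4,-3,0],[-0.4,-3,0]],"roll":[0.01,0.01,0.01,0.01,0,0,0,0]}' | egrep "pos|^force|rot"
python3 -m creep '{"jaw":[1,1,1,1,1],"linear":[[-0.4,-3,0],[-0.4,-3,0],[0,0,0],[0,0,0],[0,0,0]],"roll":[0,0,0,0,0]}' | egrep "pos|^force|rot"
python3 go.py  "(504.6,367.4,85,-.1)"
python3 - <<'E'
from h import *
ft=ctrl.grab_frame("top");fs=ctrl.grab_frame("scene")
b=cv2.resize(fs["frame"][120:270,290:450,::-1],(427,400),interpolation=cv2.INTER_CUBIC)
c=cv2.resize(ft["frame"][160:300,190:330,::-1],(373,373),interpolation=cv2.INTER_CUBIC)
c=cv2.copyMakeBorder(c,0,27,0,0,cv2.BORDER_CONSTANT)
cv2.imwrite("pics/swept.png",cv2.convertScaleAbs(np.hstack([b,c]),alpha=1.4))
E
```

```text
eef_pos: [506.0, 299.2, 84.8]
ee_rot: [0.001, 0.999, -0.05, -0.001]
force: [0.5, -0.3, -2.1]
eef_pos: [505.0, 357.0, 84.9]
ee_rot: [0.001, 0.999, -0.051, -0.001]
force: [-0.2, 0.1, -2.1]
at [505.  357.   84.9] yaw -0.102 F [-0.2  0.1 -2.1] w 17.1 g 59.5 t 24.8
roll -0.002 shift cm -0.14 -1.03 -0.01
```

View pics/swept.png

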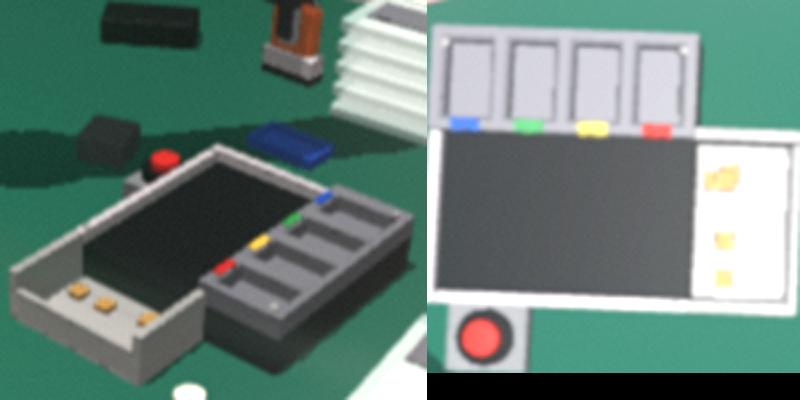

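The deck is clear and all chips lie in the trough; there are 3 clustered at right (722,178), plus (724,241) and (724,278). Now to dock the scraper.

```bash
python3 -m creep '{"jaw":[1,1,1,1,1],"linear":[[-0.1,-1,0],[0,0,0],[0,0,0],[0,0,0],[0,0,0]],"roll":[0,0,0,0,0]}' | egrep "pos|^force|rot"
python3 -m creep '{"jaw":[1,1,1,1,1,1,1],"linear":[[0,0,2.5],[0,0,2.5],[0,0,2],[0,0,0.7],[0,0,0],[0,0,0],[0,0,0]],"roll":[0,0,0,0,0,0,0]}' | egrep "pos|^force|rot"
python3 go.py  "(504.6,367.4,2.4,-.1)"
```

```text
eef_pos: [505.0, 369.0, 86.2]
ee_rot: [0.0, 0.999, -0.05, 0.0]
force: [-0.2, -0.3, -1.9]
eef_pos: [506.1, 370.3, 10.8]
ee_rot: [-0.001, 0.999, -0.05, 0.001]
force: [-0.4, -0.7, -1.1]
at [506.1 370.3  10.8] yaw -0.1 F [-0.4 -0.7 -1.1] w 17.4 g 59.6 t 26.1
roll -0.000 shift cm -0.12 0.30 0.84
```

```bash
python3 -m creep '{"jaw":[1,1,1,1,1],"linear":[[-0.1,0.2,0],[0,0,0],[0,0,0.4],[0,0,0.3],[0,0,0]],"roll":[0,0,0,0,0]}' | egrep "pos|^force|rot"
python3 -m creep '{"jaw":[1,1,1],"linear":[[0,0,0.1],[0,0,0],[0,0,0]],"roll":[0,0,0]}' | egrep "pos|^force|rot"
python3 go.py  "(504.6,367.4,2.2,-.1)"
```

```text
eef_pos: [503.9, 367.3, 2.0]
ee_rot: [-0.0, 0.999, -0.05, 0.0]
force: [1.3, 0.1, -0.8]
eef_pos: [504.0, 367.4, 1.9]
ee_rot: [0.0, 0.999, -0.05, 0.0]
force: [-1.3, -0.9, 4.8]
at [504.  367.4   1.9] yaw -0.1 F [-1.3 -0.9  4.8] w 17.4 g 60.5 t 26.9
roll -0.000 shift cm 0.06 -0.01 -0.03
```

```bash
python3 -m creep '{"jaw":[3,5,7,8.5,8.5,8.5],"linear":[[0,0,0],[0,0,0],[0,0,0],[0,0,0],[0,0,0],[0,0,0]],"roll":[0,0,0,0,0,0]}' | egrep "width|^force"
python3 -m creep '{"jaw":[8.5,8.5,8.5,8.5,8.5,8.5],"linear":[[0,0,-2],[0,0,-3],[0,0,-4],[0,0,-4],[0,0,0],[0,0,0]],"roll":[0,0,0,0,0,0]}' | egrep "pos|^force"
python3 go.py "(478,-342,130,0.26)"
python3 - <<'E'
from h import *
fs=ctrl.grab_frame("scene");d=ctrl.cut_out(fs,"scraper")[0];ft=ctrl.grab_frame("top")
d2=ctrl.cut_out(ft,"scraper")[0]
print(np.round(np.array(d["rect"])*[640,480,640,480],1),np.round(np.array(d2["rect"])*[640,480,640,480],1),fit([(fs,d["mask"])],SCR,(505,367),4))
E
```

```text
force: [-0.3, -1.6, -0.0]
gripper_width: 84.9
eef_pos: [504.6, 368.1, 132.8]
force: [-0.1, -0.1, -1.3]
at [504.6 368.1 132.8] yaw -0.1 F [-0.1 -0.1 -1.3] w 84.6 g 0.0 t 28.1
roll -0.360 shift cm -20.82 67.94 0.28
[388.5 146.9 412.  178.3] [125.  252.  148.9 282.5] (array([503.49385055, 367.91148094,   2.85691217]), np.float64(0.11924733620494221))
```

```bash
python3 -m creep '{"jaw":[8.5,8.5,8.5,8.5,8.5,8.5,8.5,8.5],"linear":[[0.2,2,0],[0.2,3.5,0],[0.2,3.5,0],[0.2,3.5,0],[0.2,3.5,0],[0.2,3.5,0],[0.2,3.5,0],[0.2,3.5,0]],"roll":[0,0,0,0,0,0,0,0]}' | egrep "pos"
python3 -m creep '{"jaw":[8.5,8.5,8.5,8.5,8.5,8.5,8.5,8.5],"linear":[[0.2,3.5,0],[0.2,3.5,0],[0.2,3.5,0],[0.2,3.5,0],[0.2,3.5,0],[0.2,3.5,0],[0.2,3.5,0],[0.2,3.5,0]],"roll":[0,0,0,0,0,0,0,0]}' | egrep "pos"
python3 -m creep '{"jaw":[8.5,8.5,8.5,8.5,8.5,8.5,8.5,8.5],"linear":[[0.2,3.5,0],[0.2,3.5,0],[0.2,3.5,0],[0,2,0],[0,0,0],[0,0,0],[0,0,0],[0,0,0]],"roll":[0,0,0,-0.12,-0.12,-0.12,0,0]}' | egrep "pos|force"
cat > mods.py <<'E'
from h import *
import sys
# masks -> poses of named modules (nearest to given guess), both views
fs=ctrl.grab_frame("scene");ft=ctrl.grab_frame("top")
for a in sys.argv[1:]:
    k,x,y=a.split(",");g=np.array([float(x),float(y),40.]);V=[];info=[]
    for f in(ft,fs):
        u=proj(f,g)[0];b=None
        for d in ctrl.cut_out(f,"module_"+k):
            if not d["mask"].any():continue
            c=np.argwhere(d["mask"]).mean(0)[::-1];
            if np.hypot(*(c-u))<16 and (b is None or d["p"]>b["p"]):b=d
        if b is not None:V.append((f,b["mask"]));info.append(int(b["mask"].sum()))
        else: info.append(None)
    print(k,info,[ (np.round(r[0],2).tolist(),round(r[1],2)) for r in ([fit(V,MOD,g)]+[fit([v],MOD,g) for v in V] if V else [])])
E
python3 mods.py red,478,-342 yellow,568,-354 green,443,-228 blue,600,-197; python3 go.py "(478,-342,130,0.26)"
```

```text
eef_pos: [491.9, 100.3, 129.8]
eef_pos: [479.8, -179.2, 129.8]
eef_pos: [473.9, -302.6, 130.1]
force: [-0.2, 0.6, -1.5]
grasp_force: 0.0
red [213, 1107] [([477.54, -343.12, 0.27], np.float64(0.67)), ([490.18, -338.99, 1.66], np.float64(0.49)), ([477.27, -343.22, 3.4], np.float64(0.04))]
yellow [533, 677] [([568.54, -354.75, -0.51], np.float64(0.16)), ([568.74, -354.25, -0.51], np.float64(0.07)), ([567.88, -354.78, 2.62], np.float64(0.07))]
green [432, 721] [([443.19, -227.54, -0.13], np.float64(0.13)), ([443.09, -227.52, 3.01], np.float64(0.05)), ([442.0, -227.54, -0.14], np.float64(0.07))]
blue [419, 1018] [([601.35, -196.65, 0.13], np.float64(0.15)), ([601.86, -196.06, 0.13], np.float64(0.06)), ([600.63, -197.77, 0.1], np.float64(0.06))]
at [ 474.7 -303.1  131.3] yaw 0.26 F [ 0.8  0.3 -0.9] w 85.0 g 0.0 t 31.2
roll -0.000 shift cm -0.68 3.85 0.13
```

```bash
python3 -m creep '{"jaw":[6,6,6,6,6,6,6],"linear":[[-0.3,1.9,0],[-0.35,1.9,0],[0,0,2],[0,0,2],[0,0,0],[0,0,0],[0,0,0]],"roll":[0,0,0,0,0,0,0]}' | egrep "pos"
python3 go.py "(477.7,-342.7,5,0.26)"
```

```text
eef_pos: [478.8, -342.9, 92.3]
at [ 478.8 -342.9   92.3] yaw 0.259 F [-0.6  0.3  0.3] w 59.9 g 0.0 t 31.9
roll -0.001 shift cm -0.11 -0.05 8.73
```

```bash
python3 -m creep '{"jaw":[6,6,6,6,6,6,6,6],"linear":[[-0.1,0,2.5],[0,0,2.5],[0,0,2.5],[0,0,1.2],[0,0,0],[0,0,0],[0,0,0],[0,0,0]],"roll":[0,0,0,0,0,0,0,0]}' | egrep "pos|force"
python3 -m creep '{"jaw":[0.4,0.4,0.4,0.4,0.4,0.4,0.4,0.4],"linear":[[0,0,0],[0,0,0],[0,0,0],[0,0,0],[0,0,0],[0,0,0],[0,0,0],[0,0,0]],"roll":[0,0,0,0,0,0,0,0]}' 40
```

```text
eef_pos: [478.4, -342.6, 5.8]
force: [-0.1, 0.4, -0.0]
grasp_force: 0.0
t: 33.5
eef_pos: [477.1, -341.8, 4.2]
ee_rot: [0.0, 0.992, 0.13, -0.0]
force: [-0.4, -0.2, 1.1]
gripper_width: 9.6
grasp_force: 42.6
```

```bash
python3 -m creep '{"jaw":[0.4,0.4,0.4,0.4,0.4,0.4,0.4,0.4],"linear":[[0,0,-2],[0,0,-3.5],[0,0,-3.5],[0,0,-3.2],[0,0,0],[0,0,0],[0,0,0],[0,0,0]],"roll":[0,0,0,0,0.11,0.11,0.1,0]}' | egrep "pos|force|width"
python3 go.py "(646.7,78.4,126,F[2])"
```

```text
eef_pos: [476.5, -341.3, 125.6]
force: [0.2, 0.7, -1.8]
gripper_width: 9.6
grasp_force: 42.2
at [ 476.5 -341.3  125.6] yaw -0.06 F [ 0.2  0.7 -1.8] w 9.6 g 42.2 t 34.3
roll -0.000 shift cm 14.49 -42.91 -0.04
```

```bash
python3 -m creep '{"jaw":[0.4,0.4,0.4,0.4,0.4,0.4,0.4,0.4],"linear":[[0.6,-2,0],[1,-3,0],[1.1,-3.2,0],[1.1,-3.2,0],[1.1,-3.2,0],[1.1,-3.2,0],[1.1,-3.2,0],[1.1,-3.2,0]],"roll":[0,0,0,0,0,0,0,0]}' | egrep "pos"
python3 -m creep '{"jaw":[0.4,0.4,0.4,0.4,0.4,0.4,0.4,0.4],"linear":[[1.1,-3.2,0],[1.1,-3.2,0],[1.1,-3.2,0],[1.1,-3.2,0],[1.1,-3.2,0],[0.8,-2.7,0],[0,0,0],[0,0,0]],"roll":[0,0,0,0,0,0,0,0]}' | egrep "pos|force"
python3 go.py "(646.7,78.4,126,F[2])"  "(646.7,78.4,42,F[2])"
```

```text
eef_pos: [573.4, -103.8, 125.7]
eef_pos: [647.0, 78.9, 125.5]
force: [0.5, -0.5, -1.9]
grasp_force: 42.2
at [647.   78.9 125.5] yaw -0.056 F [ 0.5 -0.5 -1.9] w 9.2 g 42.2 t 35.9
roll 0.003 shift cm -0.03 0.06 -0.05
roll 0.000 shift cm 0.00 -0.00 8.40
```

```bash
python3 -m creep '{"jaw":[0.4,0.4,0.4,0.4,0.4,0.4],"linear":[[0,0,2],[0,0,2],[0,0,1.8],[0,0,0],[0,0,0],[0,0,0]],"roll":[0,0,0,0,0,0]}' | egrep "pos|force"
python3 go.py  "(646.7,78.4,42,F[2])"
cat > held.py <<'E'
from h import *
import sys
k=sys.argv[1];fs=ctrl.grab_frame("scene");p=np.array(ctrl.observe()["eef_pos"]);zb=p[2]-float(sys.argv[2])
u=proj(fs,[p[0],p[1],zb+35])[0];B=[d for d in ctrl.cut_out(fs,"module_"+k) if d["mask"].any() and np.hypot(*(np.argwhere(d["mask"]).mean(0)[::-1]-u))<20]
h=cv2.cvtColor(fs["frame"],cv2.COLOR_RGB2HSV)
H={"red":((0,8),(172,180)),"yellow":((20,34),),"green":((45,85),),"blue":((100,125),)}[k]
m=sum(((h[...,0]>=a)&(h[...,0]<=b)) for a,b in H).astype(bool)&(h[...,1]>110)&(h[...,2]>60)
q=proj(fs,place(MOD[0],p[0],p[1],-.0595,zb));lo,hi=q.min(0),q.max(0)
w=np.zeros_like(m);w[int(lo[1])-12:int(hi[1])+12,int(lo[0])-10:int(hi[0])+10]=1
n,l,s,c=cv2.connectedComponentsWithStats((m&w).astype(np.uint8))
print("foot pred",lo.round(1),hi.round(1))
for i in range(1,n):
    if s[i,4]>20:print("comp",s[i,:2],s[i,:2]+s[i,2:4],s[i,4])
if B:print("rect",(np.array(B[0]["rect"])*[640,480,640,480]).round(1),B[0]["p"])
im=cv2.resize(fs["frame"][130:270,340:480,::-1],(600,600),interpolation=cv2.INTER_CUBIC)
cv2.imwrite(f"pics/held_{k}_{int(ctrl.observe()['t']*10)}.png",im);print(ctrl.observe()['t'])
E
python3 held.py red 4.2; ls pics|tail -3
```

```text
eef_pos: [648.7, 77.5, 69.4]
force: [-0.2, -0.1, -2.0]
grasp_force: 42.2
at [648.7  77.5  69.4] yaw -0.061 F [-0.2 -0.1 -2. ] w 9.3 g 42.2 t 36.5
roll -0.001 shift cm -0.20 -0.07 2.74
foot pred [375.6 207.8] [403.7 230.2]
comp [370 211] [403 230] 303
rect [373.7 193.2 404.5 229.1] 0.66
36.6
tip2.png
tip3.png
top0.png
```

```bash
python3 -m creep '{"jaw":[0.4,0.4,0.4,0.4,0.4,0.4,0.4],"linear":[[-0.2,-0.05,0],[0,0,0],[0,0,0.6],[0,0,0.6],[0,0,0.3],[0,0,0],[0,0,0]],"roll":[0,0,0,0,0,0,0]}' | egrep "pos|^force|rot"
python3 -m creep '{"jaw":[0.4,0.4,0.4,0.4,0.4],"linear":[[0,0,0.4],[0,0,0.4],[0,0,0.3],[0,0,0],[0,0,0]],"roll":[0,0,0,0,0]}' | egrep "pos|^force|rot"
python3 go.py  "(646.7,78.4,41.3,F[2])"
```

```text
eef_pos: [645.5, 78.3, 52.8]
ee_rot: [0.0, 1.0, -0.03, -0.0]
force: [-0.1, 0.4, -1.9]
eef_pos: [645.5, 78.4, 42.0]
ee_rot: [-0.0, 1.0, -0.03, -0.0]
force: [1.3, -0.1, -2.2]
at [645.5  78.4  42. ] yaw -0.06 F [ 1.3 -0.1 -2.2] w 9.4 g 42.2 t 37.8
roll -0.001 shift cm 0.11 -0.01 0.07
```

Inside the slot without contact. I'll touch down, release and rise.

```bash
python3 -m creep '{"jaw":[0.4,0.4,0.4,0.4],"linear":[[0.1,0,0],[0,0,0.1],[0,0,0],[0,0,0]],"roll":[0,0,0,0]}' | egrep "pos|^force"
python3 -m creep '{"jaw":[0.4,0.4,0.4],"linear":[[0,0,0.05],[0,0,0],[0,0,0]],"roll":[0,0,0]}' | egrep "pos|^force"
python3 -m creep '{"jaw":[1.5,2.5,2.8,2.8,2.8,2.8],"linear":[[0,0,0],[0,0,0],[0,0,0],[0,0,0],[0,0,0],[0,0,0]],"roll":[0,0,0,0,0,0]}' | egrep "pos|^force|width"
python3 -m creep '{"jaw":[2.8,2.8,2.8,2.8,2.8,2.8],"linear":[[0,0,-1.5],[0,0,-2.5],[0,0,-3],[0,0,-3],[0,0,0],[0,0,0]],"roll":[0,0,0,0,0,0]}' | egrep "pos|^force|width"
python3 go.py "(568.5,-354.6,130,-0.51)"; python3 mods.py yellow,568,-354; python3 held.py red -5
python3 - <<'E'
from h import *
fs=ctrl.grab_frame("scene");p=place(np.vstack(MOD),646.7,78.4,-.0595,37);q=proj(fs,p);print("home pred",q.min(0),q.max(0),"foot top",proj(fs,place(MOD[0],646.7,78.4,-.0595,37)).max(0))
for d in ctrl.cut_out(fs,"module_red"):print(d["p"],(np.array(d["rect"])*[640,480,640,480]).round(1))
E
```

```text
eef_pos: [646.8, 78.3, 41.3]
force: [-0.2, 0.5, -1.9]
eef_pos: [646.9, 78.3, 41.3]
force: [-1.8, -0.3, 3.1]
eef_pos: [646.6, 78.3, 40.6]
force: [0.9, 0.6, 0.9]
gripper_width: 28.1
eef_pos: [647.9, 78.6, 143.1]
force: [-0.0, 0.5, -0.7]
gripper_width: 27.9
at [647.9  78.6 143.1] yaw -0.06 F [-0.   0.5 -0.7] w 27.9 g 0.0 t 39.7
roll 0.450 shift cm 14.22 41.68 1.31
yellow [502, 713] [([569.33, -355.24, 2.62], np.float64(0.17)), ([569.04, -353.77, -0.55], np.float64(0.07)), ([569.29, -355.7, -0.52], np.float64(0.07))]
foot pred [377.  174.3] [406.3 196.5]
40.0
home pred [373.99109517 197.16090566] [401.54726144 240.84565556] foot top [401.54726144 240.84565556]
0.67 [327.4 230.4 335.1 239.6]
0.66 [375.5 198.5 398.3 236.1]
```

```bash
python3 -m creep '{"jaw":[6,6,6,6,6,6,6,6],"linear":[[0,0,0],[0,0,0],[0,0,0],[0,0,0],[1.2,3.4,0.2],[1.2,3.4,0.2],[1.2,3.4,0.2],[1.2,3.4,0.2]],"roll":[0.12,0.12,0.12,0.1,0,0,0,0]}' | egrep "pos"
python3 -m creep '{"jaw":[6,6,6,6,6,6,6,6],"linear":[[1.2,3.4,0.1],[1.2,3.4,0.1],[1.2,3.4,0],[1.2,3.4,0],[1.2,3.4,0],[1.2,3.4,0],[1.2,3.4,0],[0,0,0]],"roll":[0,0,0,0,0,0,0,0]}' | egrep "pos"
python3 -m creep '{"jaw":[6,6,6],"linear":[[0,0,0],[0,0,0],[0,0,0]],"roll":[0,0,0]}' | egrep "pos"
python3 go.py "(569.2,-354.6,5,-0.52)"
```

```text
eef_pos: [620.2, -64.8, 132.3]
eef_pos: [571.6, -321.3, 130.1]
eef_pos: [576.3, -309.2, 130.6]
at [ 576.3 -309.2  130.6] yaw -0.517 F [0.7 0.5 0.1] w 59.9 g 0.0 t 42.0
roll 0.003 shift cm 1.65 4.29 12.56
```

```bash
python3 -m creep '{"jaw":[6,6,6,6,6,6,6,6],"linear":[[0.8,2.1,0],[0.8,2.1,0],[0,0,1.5],[0,0,1.5],[0,0,1],[0,0,0],[0,0,0],[0,0,0]],"roll":[0,0,0,0,0,0,0,0]}' | egrep "pos"
python3 go.py "(569.2,-354.6,5,-0.52)"
```

```text
eef_pos: [569.2, -355.7, 91.3]
at [ 569.2 -355.7   91.3] yaw -0.519 F [-0.6  0.3 -0.3] w 60.0 g 0.0 t 42.8
roll 0.001 shift cm -0.05 -0.09 8.63
```

```bash
python3 -m creep '{"jaw":[6,6,6,6,6,6,6,6],"linear":[[0,-0.05,2.5],[0,0,2.5],[0,0,2.5],[0,0,1.1],[0,0,0],[0,0,0],[0,0,0],[0,0,0]],"roll":[0,0,0,0,0,0,0,0]}' | egrep "pos|force"
python3 -m creep '{"jaw":[0.4,0.4,0.4,0.4,0.4,0.4,0.4,0.4],"linear":[[0,0,0],[0,0,0],[0,0,0],[0,0,0],[0,0,0],[0,0,0],[0,0,0],[0,0,0]],"roll":[0,0,0,0,0,0,0,0]}' 40
python3 -m creep '{"jaw":[0.4,0.4,0.4,0.4,0.4,0.4,0.4,0.4],"linear":[[0,0,-2],[0,0,-3.5],[0,0,-3.5],[0,0,-3.2],[0,0,0],[0,0,0],[0,0,0],[0,0,0]],"roll":[0,0,0,0,-0.12,-0.12,-0.12,-0.1]}' | egrep "pos|force|width"
python3 go.py "(649.6,126.3,126,F[2])"
```

```text
eef_pos: [569.9, -356.6, 6.5]
force: [0.1, 0.1, -0.6]
grasp_force: 0.0
t: 44.4
eef_pos: [568.6, -355.7, 4.7]
ee_rot: [-0.0, 0.966, -0.257, -0.0]
force: [-0.2, -0.2, 1.1]
gripper_width: 9.6
grasp_force: 42.8
eef_pos: [567.9, -355.7, 126.0]
force: [0.4, -0.8, -1.4]
gripper_width: 9.5
grasp_force: 42.5
at [ 567.9 -355.7  126. ] yaw -0.056 F [ 0.4 -0.8 -1.4] w 9.5 g 42.5 t 45.2
roll 0.004 shift cm 5.29 -48.60 0.00
```

```bash
python3 -m creep '{"jaw":[0.4,0.4,0.4,0.4,0.4,0.4,0.4,0.4],"linear":[[0.2,-2,-0.5],[0.3,-3,-0.5],[0.4,-3.3,-0.5],[0.4,-3.3,-0.5],[0.4,-3.3,-0.5],[0.4,-3.3,0],[0.4,-3.3,0],[0.4,-3.3,0]],"roll":[0,0,0,0,0,0,0,0]}' | egrep "pos"
python3 -m creep '{"jaw":[0.4,0.4,0.4,0.4,0.4,0.4,0.4,0.4],"linear":[[0.4,-3.3,0],[0.4,-3.3,0],[0.4,-3.3,0],[0.4,-3.3,0],[0.4,-3.3,0],[0.4,-3.3,0],[0.4,-3.3,0],[0,-0.7,0]],"roll":[0,0,0,0,0,0,0,0]}' | egrep "pos|force"
python3 -m creep '{"jaw":[0.4,0.4,0.4],"linear":[[0,0,0],[0,0,0],[0,0,0]],"roll":[0,0,0]}' | egrep "pos"
python3 go.py "(649.6,126.3,70,F[2])"  "(649.6,126.3,42,F[2])"
```

```text
eef_pos: [612.1, -106.4, 151.9]
eef_pos: [652.8, 135.8, 152.1]
force: [-0.4, 0.3, -0.6]
grasp_force: 42.5
eef_pos: [654.6, 123.2, 151.5]
at [654.6 123.2 151.5] yaw -0.064 F [-0.2 -0.6 -1.1] w 9.4 g 42.5 t 47.1
roll -0.004 shift cm -0.52 -0.28 8.15
roll 0.000 shift cm 0.00 -0.00 2.80
```

```bash
python3 -m creep '{"jaw":[0.4,0.4,0.4,0.4,0.4,0.4,0.4,0.4],"linear":[[-0.4,-0.2,0],[0,0,0],[0,0,2],[0,0,2],[0,0,2],[0,0,1.5],[0,0,0],[0,0,0]],"roll":[0,0,0,0,0,0,0,0]}' | egrep "pos|force"
python3 -m creep '{"jaw":[0.4,0.4,0.4],"linear":[[0,0,0],[0,0,0],[0,0,0]],"roll":[0,0,0]}' | egrep "pos"
python3 go.py "(649.6,126.3,42,F[2])"; python3 held.py yellow 4.7
```

```text
eef_pos: [650.9, 128.0, 76.8]
force: [1.6, 0.3, -1.6]
grasp_force: 42.4
eef_pos: [651.6, 128.4, 77.9]
at [651.6 128.4  77.9] yaw -0.06 F [ 0.6 -0.5 -1.7] w 9.5 g 42.4 t 48.2
roll -0.001 shift cm -0.19 0.22 3.59
foot pred [389.7 195.3] [417.3 216.7]
comp [391 198] [417 217] 198
rect [390.  181.2 416.1 219.1] 0.81
48.3
```

```bash
python3 -m creep '{"jaw":[0.4,0.4,0.4,0.4,0.4,0.4,0.4,0.4],"linear":[[-0.2,0.2,0.5],[0,0,0.6],[0,0,0.6],[0,0,0],[0,0,0.6],[0,0,0.3],[0,0,0],[0,0,0]],"roll":[0,0,0,0,0,0,0,0]}' | egrep "pos|^force|rot"
python3 go.py "(649.6,126.3,41.7,F[2])"
python3 -m creep '{"jaw":[0.4,0.4,0.4,0.4,0.4],"linear":[[0,0,0.4],[0,0,0.3],[0,0,0.2],[0,0,0],[0,0,0]],"roll":[0,0,0,0,0]}' | egrep "pos|^force|rot"
python3 go.py  "(649.6,126.3,41.7,F[2])"
```

```text
eef_pos: [648.7, 126.3, 50.6]
ee_rot: [-0.0, 1.0, -0.03, -0.0]
force: [-0.3, -0.2, -1.0]
at [648.7 126.3  50.6] yaw -0.06 F [-0.3 -0.2 -1. ] w 9.2 g 42.5 t 49.1
roll -0.001 shift cm 0.09 -0.01 0.89
eef_pos: [648.8, 126.3, 41.7]
ee_rot: [-0.0, 1.0, -0.03, 0.0]
force: [-0.1, -0.6, -0.9]
at [648.8 126.3  41.7] yaw -0.06 F [-0.1 -0.6 -0.9] w 9.3 g 42.5 t 49.6
roll -0.001 shift cm 0.08 -0.00 0.00
```

```bash
python3 -m creep '{"jaw":[0.4,0.4,0.4,0.4],"linear":[[0.05,0,0.1],[0,0,0],[0,0,0],[0,0,0]],"roll":[0,0,0,0]}' | egrep "pos|^force"
python3 -m creep '{"jaw":[1.5,2.5,2.8,2.8,2.8,2.8],"linear":[[0,0,0],[0,0,0],[0,0,0],[0,0,0],[0,0,0],[0,0,0]],"roll":[0,0,0,0,0,0]}' | egrep "pos|^force|width"
python3 -m creep '{"jaw":[2.8,2.8,2.8,2.8,2.8,2.8],"linear":[[0,0,-1.5],[0,0,-2.5],[0,0,-3],[0,0,-3],[0,0,0],[0,0,0]],"roll":[0,0,0,0,0.08,0]}' | egrep "pos|^force|width"
python3 mods.py green,443,-228 blue,601,-197;python3 go.py "(443,-227.6,130,-0.14)"
python3 - <<'E'
from h import *
fs=ctrl.grab_frame("scene");q=proj(fs,place(np.vstack(MOD),649.6,126.3,-.0595,37));print("home pred",q.min(0),q.max(0))
for d in ctrl.cut_out(fs,"module_yellow"):print(d["p"],(np.array(d["rect"])*[640,480,640,480]).round(1))
E
```

```text
eef_pos: [648.8, 126.4, 41.7]
force: [-4.1, 0.1, 6.1]
eef_pos: [649.2, 126.2, 40.6]
force: [0.3, -0.8, -0.0]
gripper_width: 27.9
eef_pos: [650.7, 126.7, 143.8]
force: [-0.2, -0.5, 0.2]
gripper_width: 28.1
green [444, 751] [([443.08, -228.09, -0.12], np.float64(0.12)), ([443.5, -227.87, 2.99], np.float64(0.06)), ([442.44, -228.24, 3.02], np.float64(0.06))]
blue [417, 1008] [([600.48, -196.86, 0.12], np.float64(0.12)), ([601.04, -196.43, 3.26], np.float64(0.06)), ([600.51, -197.27, 3.25], np.float64(0.05))]
at [648.4 126.  139.6] yaw -0.139 F [ 0.2  0.4 -0.3] w 28.2 g 0.0 t 51.5
roll 0.001 shift cm -15.40 37.88 0.96
home pred [387.08129746 188.28887543] [414.41076041 230.81893966]
0.96 [159.5 356.7 204.1 411.1]
0.66 [392.7 188.1 414.8 230.9]
0.49 [292.3 175.6 447.2 265.7]
```

```bash
python3 -m creep '{"jaw":[6,6,6,6,6,6,6,6],"linear":[[-0.7,1.7,0],[-1.3,3.2,0],[-1.3,3.2,0],[-1.3,3.2,0],[-1.3,3.2,0],[-1.3,3.2,0],[-1.3,3.2,0],[-1.3,3.2,0]],"roll":[0,0,0,0,0,0,0,0]}' | egrep "pos"
python3 -m creep '{"jaw":[6,6,6,6,6,6,6,6],"linear":[[-1.3,3.2,0],[-1.3,3.2,0],[-1.3,3.2,0],[-1.3,3.2,0],[-0.4,1,1],[0,0,1],[0,0,0],[0,0,0]],"roll":[0,0,0,0,0,0,0,0]}' | egrep "pos"
python3 -m creep '{"jaw":[6,6,6],"linear":[[0,0,0],[0,0,0],[0,0,0]],"roll":[0,0,0]}' | egrep "pos"
python3 go.py "(443,-227.8,5,-0.13)"
```

```text
eef_pos: [517.6, -99.8, 140.6]
eef_pos: [444.5, -225.1, 120.0]
eef_pos: [444.5, -227.0, 121.0]
at [ 444.5 -227.   121. ] yaw -0.139 F [ 0.2  0.3 -0.3] w 59.8 g 0.0 t 53.5
roll -0.009 shift cm -0.13 0.10 11.60
```

```bash
python3 -m creep '{"jaw":[6,6,6,6,6,6,6,6],"linear":[[-0.1,0.08,2.5],[0,0,2.5],[0,0,2.5],[0,0,2.5],[0,0,1.5],[0,0,0],[0,0,0],[0,0,0]],"roll":[-0.01,0,0,0,0,0,0,0]}' | egrep "pos|force"
python3 -m creep '{"jaw":[0.4,0.4,0.4,0.4,0.4,0.4,0.4,0.4],"linear":[[0,0,0],[0,0,0],[0,0,0],[0,0,0],[0,0,0],[0,0,0],[0,0,0],[0,0,0]],"roll":[0,0,0,0,0,0,0,0]}' 40
python3 -m creep '{"jaw":[0.4,0.4,0.4,0.4,0.4,0.4,0.4,0.4],"linear":[[0,0,-2],[0,0,-3.5],[0,0,-3.5],[0,0,-3.5],[0,0,-2],[0,0,0],[0,0,0],[0,0,0]],"roll":[0,0,0,0,-0.07,0,0,0]}' | egrep "pos|force|width"
python3 go.py "(652.5,174.2,150,F[2])"
```

```text
eef_pos: [444.0, -228.7, 6.9]
force: [-0.4, 0.2, -0.2]
grasp_force: 0.0
t: 55.1
eef_pos: [443.0, -228.3, 6.1]
ee_rot: [0.0, 0.998, -0.065, 0.0]
force: [-2.3, 0.5, 4.8]
gripper_width: 9.6
grasp_force: 43.1
eef_pos: [440.8, -227.4, 148.3]
force: [-0.0, -0.2, -1.4]
gripper_width: 9.4
grasp_force: 42.2
at [ 440.8 -227.4  148.3] yaw -0.061 F [-0.  -0.2 -1.4] w 9.4 g 42.2 t 55.9
roll -0.002 shift cm 18.75 -41.35 -0.17
```

```bash
python3 -m creep '{"jaw":[0.4,0.4,0.4,0.4,0.4,0.4,0.4,0.4],"linear":[[0.75,-1.65,0],[1.4,-3.1,0],[1.4,-3.1,0],[1.4,-3.1,0],[1.4,-3.1,0],[1.4,-3.1,0],[1.4,-3.1,0],[1.4,-3.1,0]],"roll":[0,0,0,0,0,0,0,0]}' | egrep "pos"
python3 -m creep '{"jaw":[0.4,0.4,0.4,0.4,0.4,0.4,0.4,0.4],"linear":[[1.4,-3.1,0],[1.4,-3.1,0],[1.4,-3.1,0],[1.4,-3.1,0],[1.4,-3.1,0],[1.2,-2.5,0],[0,0,0],[0,0,0]],"roll":[0,0,0,0,0,0,0,0]}' | egrep "pos"
python3 -m creep '{"jaw":[0.4,0.4,0.4,0.4,0.4],"linear":[[0,0,0],[0,0,0],[0,0,0],[0,0,0],[0,0,0]],"roll":[0,0,0,0,0]}' | egrep "pos"
python3 go.py "(652.5,174.2,76,F[2])"
```

```text
eef_pos: [560.8, -0.3, 148.1]
eef_pos: [653.0, 173.8, 147.9]
eef_pos: [654.7, 172.8, 150.9]
at [654.7 172.8 150.9] yaw -0.061 F [-0.3  0.7 -0.9] w 9.3 g 42.1 t 58.0
roll -0.001 shift cm -0.23 -0.13 7.49
```

```bash
python3 -m creep '{"jaw":[0.4,0.4,0.4,0.4,0.4,0.4,0.4,0.4],"linear":[[-0.2,-0.1,2],[0,0,2],[0,0,2],[0,0,1.4],[0,0,0],[0,0,0],[0,0,0],[0,0,0]],"roll":[0,0,0,0,0,0,0,0]}' | egrep "pos|force"
python3 -m creep '{"jaw":[0.4,0.4],"linear":[[0,0,0],[0,0,0]],"roll":[0,0]}' | egrep "pos"
python3 go.py "(652.5,174.2,43,F[2])"; python3 held.py green 6.1
```

```text
eef_pos: [653.9, 174.9, 78.3]
force: [0.2, 0.8, -0.5]
grasp_force: 42.1
eef_pos: [653.2, 174.5, 77.4]
at [653.2 174.5  77.4] yaw -0.06 F [ 0.7  0.8 -1.7] w 9.7 g 42.1 t 59.0
roll -0.001 shift cm -0.06 0.04 3.44
foot pred [401.2 187.7] [428.3 208.3]
comp [427 175] [438 197] 198
comp [391 179] [405 186] 28
comp [415 196] [427 207] 52
rect [408.2 168.8 424.4 205.9] 0.97
59.1
```

```bash
python3 -m creep '{"jaw":[0.4,0.4,0.4,0.4,0.4,0.4,0.4,0.4],"linear":[[-0.06,0.03,0.6],[0,0,0.6],[0,0,0.5],[0,0,0],[0,0,0.5],[0,0,0.3],[0,0,0],[0,0,0]],"roll":[0,0,0,0,0,0,0,0]}' | egrep "pos|^force|rot"
python3 -m creep '{"jaw":[0.4,0.4,0.4,0.4,0.4],"linear":[[0,0,0.3],[0,0,0.3],[0,0,0.2],[0,0,0],[0,0,0]],"roll":[0,0,0,0,0]}' | egrep "pos|^force|rot"
python3 go.py  "(652.5,174.2,42.9,F[2])"
```

```text
eef_pos: [652.1, 174.1, 51.6]
ee_rot: [-0.0, 1.0, -0.03, -0.0]
force: [0.3, 1.3, -1.2]
eef_pos: [652.1, 174.1, 43.6]
ee_rot: [0.0, 1.0, -0.03, -0.0]
force: [-0.3, 0.5, -1.6]
at [652.1 174.1  43.6] yaw -0.06 F [-0.3  0.5 -1.6] w 8.9 g 42.0 t 60.4
roll -0.001 shift cm 0.04 -0.01 0.07
```

```bash
python3 -m creep '{"jaw":[0.4,0.4,0.4,0.4,0.4],"linear":[[0,0,0.1],[0,0,0],[0,0,0.05],[0,0,0],[0,0,0]],"roll":[0,0,0,0,0]}' | egrep "pos|^force"
python3 -m creep '{"jaw":[1.5,2.5,2.8,2.8,2.8,2.8],"linear":[[0,0,0],[0,0,0],[0,0,0],[0,0,0],[0,0,0],[0,0,0]],"roll":[0,0,0,0,0,0]}' | egrep "pos|^force|width"
python3 -m creep '{"jaw":[2.8,2.8,2.8,2.8,2.8,2.8,2.8,2.8],"linear":[[0,0,-1.5],[0,0,-2.5],[0,0,-3],[0,0,-3],[0,0,0],[0,0,0],[0,0,0],[0,0,0]],"roll":[0,0,0,0,-0.09,-0.09,0,0]}' | egrep "pos|^force|width"
python3 mods.py blue,601,-197;python3 go.py "(600.7,-196.8,130,0.12)"
python3 - <<'E'
from h import *
fs=ctrl.grab_frame("scene");q=proj(fs,place(np.vstack(MOD),652.5,174.2,-.0595,37));print("home pred",q.min(0),q.max(0))
for d in ctrl.cut_out(fs,"module_green"):print(d["p"],(np.array(d["rect"])*[640,480,640,480]).round(1))
E
```

```text
eef_pos: [652.3, 174.2, 43.2]
force: [-2.5, -1.2, 5.2]
eef_pos: [652.1, 174.1, 42.0]
force: [0.3, -0.3, -0.4]
gripper_width: 27.6
eef_pos: [652.3, 174.1, 142.9]
force: [-0.9, -0.1, -0.4]
gripper_width: 28.0
blue [374, 1016] [([600.9, -197.35, 3.27], np.float64(0.19)), ([601.77, -196.68, 0.13], np.float64(0.13)), ([601.46, -198.35, 3.25], np.float64(0.05))]
at [652.  174.1 142.1] yaw 0.119 F [ 0.   0.2 -0.1] w 27.9 g 0.0 t 62.5
roll -0.001 shift cm -9.53 36.21 1.21
home pred [399.47870982 179.90155739] [426.74923216 221.3362128 ]
0.93 [407.1 181.6 422.5 215.2]
```

```bash
python3 -m creep '{"jaw":[6,6,6,6,6,6,6,6],"linear":[[-0.5,1.6,0],[-0.8,3.1,0],[-0.8,3.1,0],[-0.8,3.1,0],[-0.8,3.1,0],[-0.8,3.1,0],[-0.8,3.1,0],[-0.8,3.1,0]],"roll":[0,0,0,0,0,0,0,0]}' | egrep "pos"
python3 -m creep '{"jaw":[6,6,6,6,6,6,6,6],"linear":[[-0.8,3.1,0],[-0.8,3.1,0],[-0.8,3.1,0],[-0.8,3.1,0],[-0.2,0.5,0],[0,0,1],[0,0,0],[0,0,0]],"roll":[0,0,0,0,0,0,0,0]}' | egrep "pos"
python3 -m creep '{"jaw":[6,6,6,6],"linear":[[0,0,0],[0,0,0],[0,0,0],[0,0,0]],"roll":[0,0,0,0]}' | egrep "pos"
python3 go.py "(600.9,-197.2,5,0.12)"
python3 -c "
from h import *;import pickle
fs,ft=pickle.load(open('f0.pkl','rb'));print(tri(ft,(374,154),fs,(361,271)),ctrl.observe()['q'])"
```

```text
eef_pos: [618.4, -67.6, 142.2]
eef_pos: [600.8, -193.8, 131.4]
eef_pos: [601.3, -196.3, 132.4]
at [ 601.3 -196.3  132.4] yaw 0.12 F [-0.8 -0.5 -0.3] w 59.7 g 0.0 t 64.6
roll 0.000 shift cm -0.05 0.08 12.74
[ 707.08125208 -114.24522743   92.40971075] [ 0.59041191  0.44440261 -0.43218732  1.6771822   0.20729508  1.06516857
 -1.35612677]
```

```bash
python3 -m creep '{"jaw":[6,6,6,6,6,6,6,6],"linear":[[-0.05,0.08,2.5],[0,0,2.5],[0,0,2.5],[0,0,2.5],[0,0,2.6],[0,0,0],[0,0,0],[0,0,0]],"roll":[0,0,0,0,0,0,0,0]}' | egrep "pos|force"
python3 -m creep '{"jaw":[0.4,0.4,0.4,0.4,0.4,0.4,0.4,0.4],"linear":[[0,0,0],[0,0,0],[0,0,0],[0,0,0],[0,0,0],[0,0,0],[0,0,0],[0,0,0]],"roll":[0,0,0,0,0,0,0,0]}' 40
python3 -m creep '{"jaw":[0.4,0.4,0.4,0.4,0.4,0.4,0.4,0.4],"linear":[[0,0,-2],[0,0,-3.5],[0,0,-3.5],[0,0,-3.5],[0,0,-2],[0,0,0],[0,0,0],[0,0,0]],"roll":[0,0,0,0,0.09,0.09,0,0]}' | egrep "pos|force|width"
python3 go.py "(655.3,222.2,150,F[2])"
```

```text
eef_pos: [602.4, -197.8, 8.0]
force: [0.4, -0.2, -0.4]
grasp_force: 0.0
t: 66.2
eef_pos: [601.2, -197.7, 6.8]
ee_rot: [0.0, 0.998, 0.06, 0.0]
force: [-1.2, 0.5, 6.1]
gripper_width: 9.4
grasp_force: 43.0
eef_pos: [599.3, -197.1, 149.5]
force: [0.3, 0.8, -1.9]
gripper_width: 9.6
grasp_force: 42.0
at [ 599.3 -197.1  149.5] yaw -0.058 F [ 0.3  0.8 -1.9] w 9.6 g 42.0 t 67.0
roll 0.001 shift cm 3.09 -42.19 -0.05
```

```bash
python3 -m creep '{"jaw":[0.4,0.4,0.4,0.4,0.4,0.4,0.4,0.4],"linear":[[0.1,-1.6,0],[0.2,-3.1,0],[0.2,-3.1,0],[0.2,-3.1,0],[0.25,-3.1,0],[0.25,-3.1,0],[0.25,-3.1,0],[0.25,-3.1,0]],"roll":[0,0,0,0,0,0,0,0]}' | egrep "pos"
python3 -m creep '{"jaw":[0.4,0.4,0.4,0.4,0.4,0.4,0.4,0.4],"linear":[[0.25,-3.1,0],[0.25,-3.1,0],[0.25,-3.1,0],[0.25,-3.1,0],[0.25,-3.1,0],[0.15,-2,0],[0,-1.4,0],[0,0,0]],"roll":[0,0,0,0,0,0,0,0]}' | egrep "pos"
python3 -m creep '{"jaw":[0.4,0.4,0.4,0.4,0.4],"linear":[[0,0,0],[0,0,0],[0,0,0],[0,0,0],[0,0,0]],"roll":[0,0,0,0,0]}' | egrep "pos"
python3 go.py "(655.3,222.2,76,F[2])"
```

```text
eef_pos: [630.6, 37.1, 150.1]
eef_pos: [655.0, 226.5, 150.4]
eef_pos: [657.2, 220.9, 151.3]
at [657.2 220.9 151.3] yaw -0.061 F [ 0.5 -0.1 -0.5] w 9.6 g 42.0 t 69.1
roll -0.002 shift cm -0.20 -0.12 7.53
```

```bash
python3 -m creep '{"jaw":[0.4,0.4,0.4,0.4,0.4,0.4,0.4,0.4],"linear":[[-0.2,-0.1,2],[0,0,2],[0,0,2],[0,0,1.4],[0,0,0],[0,0,0],[0,0,0],[0,0,0]],"roll":[0,0,0,0,0,0,0,0]}' | egrep "pos|force"
python3 -m creep '{"jaw":[0.4,0.4],"linear":[[0,0,0],[0,0,0]],"roll":[0,0]}' | egrep "pos"
python3 go.py "(655.3,222.2,43.8,F[2])"; python3 held.py blue 6.8
```

```text
eef_pos: [656.2, 223.6, 78.9]
force: [-0.1, -0.4, -1.3]
grasp_force: 41.9
eef_pos: [655.4, 223.2, 77.8]
at [655.4 223.2  77.8] yaw -0.06 F [ 0.4 -0.1 -0.6] w 9.3 g 41.9 t 70.1
roll -0.001 shift cm -0.01 0.10 3.40
foot pred [413.1 179.6] [439.7 199.3]
comp [403 173] [415 183] 58
comp [426 187] [439 199] 98
rect [416.3 159.2 442.5 200. ] 0.9
70.2
```

```bash
python3 -m creep '{"jaw":[0.4,0.4,0.4,0.4,0.4,0.4,0.4,0.4],"linear":[[0,0.1,0.6],[0,0,0.6],[0,0,0.5],[0,0,0],[0,0,0.5],[0,0,0.3],[0,0,0],[0,0,0]],"roll":[0,0,0,0,0,0,0,0]}' | egrep "pos|^force|rot"
python3 -m creep '{"jaw":[0.4,0.4,0.4,0.4,0.4],"linear":[[0,0,0.3],[0,0,0.3],[0,0,0.2],[0,0,0],[0,0,0]],"roll":[0,0,0,0,0]}' | egrep "pos|^force|rot"
python3 go.py  "(655.3,222.2,43.8,F[2])"
```

```text
eef_pos: [655.0, 222.0, 52.1]
ee_rot: [-0.0, 1.0, -0.03, -0.0]
force: [-0.3, 0.5, 0.1]
eef_pos: [654.9, 222.0, 44.1]
ee_rot: [0.0, 1.0, -0.03, -0.0]
force: [0.3, -0.3, -1.7]
at [654.9 222.   44.1] yaw -0.06 F [ 0.3 -0.3 -1.7] w 9.6 g 41.9 t 71.5
roll -0.001 shift cm 0.03 -0.03 0.03
```

```bash
python3 -m creep '{"jaw":[0.4,0.4,0.4,0.4,0.4],"linear":[[0,0,0.1],[0,0,0],[0,0,0.05],[0,0,0],[0,0,0]],"roll":[0,0,0,0,0]}' | egrep "pos|^force"
python3 -m creep '{"jaw":[1.5,2.5,2.8,2.8,2.8,2.8],"linear":[[0,0,0],[0,0,0],[0,0,0],[0,0,0],[0,0,0],[0,0,0]],"roll":[0,0,0,0,0,0]}' | egrep "pos|^force|width"
python3 -m creep '{"jaw":[2.8,2.8,2.8,2.8,2.8,2.8,2.8],"linear":[[0,0,-1.5],[0,0,-2.5],[0,0,-3],[0,0,-3],[0,0,0],[0,0,0],[0,0,0]],"roll":[0,0,0,0,0,0,0]}' | egrep "pos|^force|width"
python3 - <<'E'
from h import *
from go import plan,F
fs=ctrl.grab_frame("scene");ft=ctrl.grab_frame("top")
for k,(x,y) in dict(red=(646.7,78.4),yellow=(649.6,126.3),green=(652.5,174.2),blue=(655.3,222.2)).items():
    for f,n in((fs,"s"),(ft,"t")):
        q=proj(f,place(np.vstack(MOD),x,y,-.0595,37));c=q.mean(0)
        r=[(round(d["p"],2),(np.array(d["rect"])*[640,480,640,480]).round(1).tolist()) for d in ctrl.cut_out(f,"module_"+k)]
        r=[e for e in r if abs((e[1][0]+e[1][2])/2-c[0])<15 and abs((e[1][1]+e[1][3])/2-c[1])<15]
        print(k,n,q.min(0).round(1),q.max(0).round(1),r[:2])
for z in(28,32,38):print(onplane(ft,(209.66,286.4),z).round(1))
print(tri(ft,np.array(ctrl.tip_of(ft,"start_top")[0]["location"])*[640,480],fs,np.array(ctrl.tip_of(fs,"start_top")[0]["location"])*[640,480]))
plan((457,218,140,F[2]))
E
```

```text
eef_pos: [655.1, 222.1, 43.9]
force: [-2.9, -1.8, 6.1]
eef_pos: [654.9, 222.0, 42.5]
force: [-0.5, -0.0, -0.3]
gripper_width: 28.3
eef_pos: [654.3, 221.5, 142.0]
force: [0.3, -0.3, -0.8]
gripper_width: 27.7
red s [374.  197.2] [401.5 240.8] [(0.72, [375.0, 199.4, 401.2, 233.8])]
red t [269.6 173.2] [284.5 204.6] [(0.6, [269.8, 171.4, 284.2, 204.7])]
yellow s [387.1 188.3] [414.4 230.8] [(0.93, [391.4, 191.6, 416.1, 229.4])]
yellow t [244.8 172.4] [261.  203.7] [(0.63, [245.5, 175.1, 258.3, 207.9])]
green s [399.5 179.9] [426.7 221.3] [(0.8, [404.8, 181.0, 423.0, 213.6]), (0.28, [391.3, 190.8, 415.7, 227.6])]
green t [219.2 171.5] [237.5 202.9] [(0.93, [220.3, 175.5, 236.7, 200.4])]
blue s [411.2 171.9] [438.4 212.3] [(0.89, [415.8, 173.9, 440.5, 207.2])]
blue t [193.5 170.7] [214.  202.2] []
[458.9 220.7  28. ]
[459.  219.7  32. ]
[459.2 218.3  38. ]
[666.7055942  134.96010662  80.95582974]
at [655.  222.  142.7] yaw -0.06 F [ 0.1 -0.3  0.3] w 28.0 g 0.0 t 73.9
roll -0.001 shift cm -19.74 1.58 0.27
```

```bash
python3 -m creep '{"jaw":[0,0,0,0,0,0,0,0],"linear":[[-2,0.15,0],[-3,0.2,0],[-3,0.2,0],[-3,0.2,0],[-3,0.2,0],[-3,0.2,0],[-2.5,0.5,0],[0,0,0]],"roll":[0,0,0,0,0,0,0,0]}' | egrep "pos"
python3 -m creep '{"jaw":[0,0,0,0,0,0,0,0],"linear":[[0,0,3],[0,0,3],[0,0,3],[0,0,2],[0,0,0],[0,0,0],[0,0,0],[0,0,0]],"roll":[0,0,0,0,0,0,0,0]}' | egrep "pos|^force|width"
python3 go.py "(459,219.5,0,F[2])"
```

```text
eef_pos: [455.4, 217.1, 142.3]
eef_pos: [460.9, 218.0, 34.2]
force: [-0.3, 0.4, 0.5]
gripper_width: 0.2
at [460.9 218.   34.2] yaw -0.06 F [-0.3  0.4  0.5] w 0.2 g 0.0 t 75.5
roll -0.001 shift cm -0.20 -0.14 3.42
```

```bash
python3 -m creep '{"jaw":[0,0,0,0,0,0],"linear":[[-0.2,-0.14,0.8],[0,0,0.8],[0,0,0.5],[0,0,0],[0,0,0],[0,0,0]],"roll":[0,0,0,0,0,0]}' | egrep "pos|^force"
python3 -m creep '{"jaw":[0,0,0,0],"linear":[[0,0,0.4],[0,0,0],[0,0,0],[0,0,0]],"roll":[0,0,0,0]}' | egrep "pos|^force"
python3 -m creep '{"jaw":[0,0,0,0],"linear":[[0,0,0.4],[0,0,0],[0,0,0],[0,0,0]],"roll":[0,0,0,0]}' | egrep "pos|^force"
python3 -m creep '{"jaw":[0,0,0,0],"linear":[[0,0,0.4],[0,0,0],[0,0,0],[0,0,0]],"roll":[0,0,0,0]}' | egrep "pos|^force"
```

```text
eef_pos: [457.6, 218.9, 11.8]
force: [0.6, -0.4, -0.7]
eef_pos: [457.5, 218.8, 7.7]
force: [-0.5, 0.7, 0.2]
eef_pos: [457.4, 218.8, 3.7]
force: [-0.5, 0.4, 0.0]
eef_pos: [457.9, 219.1, 0.1]
force: [0.1, 0.5, 2.4]
```

Contact at z≈1. I'll press on through the 6 mm of travel.

```bash
python3 -m creep '{"jaw":[0,0,0,0],"linear":[[0,0,0.3],[0,0,0],[0,0,0],[0,0,0]],"roll":[0,0,0,0]}' | egrep "pos|^force"
python3 -m creep '{"jaw":[0,0,0,0],"linear":[[0,0,0.3],[0,0,0],[0,0,0],[0,0,0]],"roll":[0,0,0,0]}' | egrep "pos|^force"
python3 -m creep '{"jaw":[0,0,0,0],"linear":[[0,0,0.15],[0,0,0],[0,0,0],[0,0,0]],"roll":[0,0,0,0]}' | egrep "pos|^force"
```

```text
eef_pos: [457.9, 219.1, -3.0]
force: [0.0, 0.4, 4.6]
eef_pos: [458.0, 219.0, -3.6]
force: [-5.6, -3.9, 24.3]
eef_pos: [458.0, 219.0, -3.8]
force: [-8.8, -4.5, 32.8]
```

```bash
python3 -m creep '{"jaw":[0,0,0,0,0,0,0,0],"linear":[[0,0,-1],[0,0,-2.5],[0,0,-3],[0,0,-3],[0,0,-3],[0,0,0],[-2,3,0],[-2,3,0]],"roll":[0,0,0,0,0,0,0,0]}' | egrep "pos|^force"
python3 -m creep '{"jaw":[0,0,0,0,0,0,0,0],"linear":[[0,3,0],[0,3,0],[0,3,0],[0,3,0],[0,3,0],[0,3,0],[0,3,0],[0,0,0]],"roll":[0,0,0,0,0,0,0,0]}' | egrep "pos|^force"
python3 - <<'E'
from h import *
fs=ctrl.grab_frame("scene");ft=ctrl.grab_frame("top")
b=cv2.resize(fs["frame"][120:270,290:450,::-1],(427,400),interpolation=cv2.INTER_CUBIC)
c=cv2.resize(ft["frame"][160:300,110:340,::-1],(373,227),interpolation=cv2.INTER_CUBIC)
c=cv2.copyMakeBorder(c,0,173,0,0,cv2.BORDER_CONSTANT)
cv2.imwrite("pics/final.png",cv2.convertScaleAbs(np.hstack([b,c]),alpha=1.3))
print(ctrl.observe()["t"])
E
```

```text
eef_pos: [412.4, 160.9, 116.0]
force: [-0.3, -1.3, -0.4]
eef_pos: [398.8, -52.6, 115.5]
force: [-0.4, 1.0, 0.5]
80.2
```

View pics/final.png

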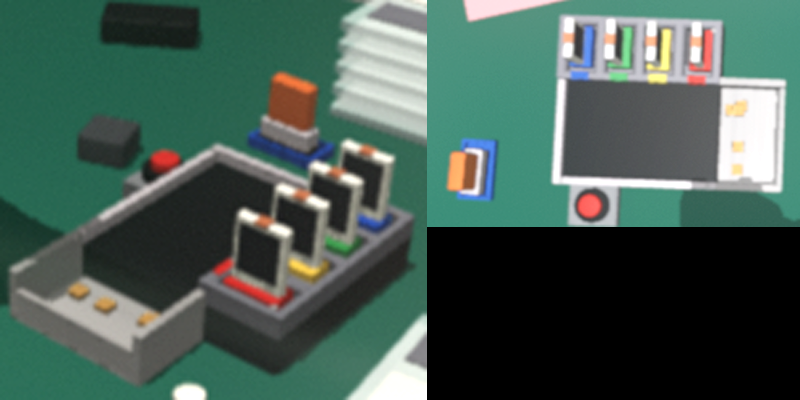

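The final view shows all four modules seated in their own slots, the chips in the trough, the scraper docked and the button out. The arm is clear, so I'm handing in.

```bash
python3 -c "
from workcell import ctrl;print(ctrl.sign_off())"
```

```text
the job is handed in; nothing more can be done
None
```

The job is handed in at about 80 s on the robot clock. The five chips are in the trough, the scraper is back in its dock, and all four modules are home in their own slots. The button was pressed to its stop and is out again; the hand-in call returned no verdict.

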